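# Load a tube end cap into the clamping fixture with the loading fork

### The arm

A 7-joint arm with a two-finger parallel gripper is mounted at the origin on the work surface. World frame = base frame: x ahead of the robot, y to its left, z up, the work surface at z = 0. Lengths are in m, angles in rad, forces in N, time in s.
With the tool pointing down it reaches from about 0.35 to 0.9 m from the base axis. Payload 8.1 kg.
Tool frame: the origin (TCP) lies at the very end of the fingers, on their centre line; the grasp point (between the pads) lies 19 mm behind it; z points along the fingers, y is the direction in which the jaws open and shut (so a half turn about z gives the same grasp; the last joint's range is limited). The gripper opens to 92 mm and grips with 3 to 60 N. Pads are 19 mm wide; open, the fingers measure 130 mm over their backs; the gripper's body (75 mm by 190 mm) begins 47 mm behind the grasp point.
Start: joints at [-1.328, 0.434, 0.025, 1.573, -0.012, 1.134, -0.075], TCP at [0.212, 0.588, 0.227] pointing down, gripper open.
Joint ranges: [-2.62, 2.62], [-0.44, 2.09], [-1.27, 1.32], [0.08, 2.57], [-1.32, 4.46], [0.12, 2], [-2.74, 2.74]. Speed limits (rad/s): [2.22, 2.22, 3.01, 3.01, 3.14, 3.14, 3.14].

### API

Orientations are given as a rotation vector (axis times angle).
In Python, from cell import observe, get_image, sign_off gives the robot as it stands.
- The arm moves only by the tool arm_command, never from a script. Its argument "deltas" is a list of rows, each an object with "xyz": the shift along the tool's x, y, z in cm, a list of three; "turn": the turn about the tool's z in degrees; "jaw": the closure in counts, from 0 (fully open) to 255 (shut). A call has 1 to 5 rows; each row is the pose to reach, as a shift and turn from the pose measured when the call began, along the tool's axes at that moment; what a row does not reach only later rows make up. A row lasts 1/12 s, in which the tool goes at most 41.7 mm and 7.16 degrees, less where a joint would pass 70% of its speed; a pose out of reach is approached as far as the arm can. A call with a gripper value outside its range is refused whole. The fingers move at their own pace and stop on an object; "force" is the grip in N (left out, the last holds). Time passes only in rows, so rows that repeat a pose let the fingers close. It gives the time, the measured TCP pose, the force and the opening at its end, in the units of the state.
- observe(): the state, without advancing time (a new reading comes with each control period).
- get_image(name): name is "side" or "top"; returns a dict with "frame" (400x640x3 uint8, red, green, blue), "depth" (400x640 float32, m along the optical axis (not along the pixel's ray), 0 where there is no reading), "camera_matrix" (3x3 intrinsics, pixels), "distortion" ([k1, k2, p1, p2, k3] as OpenCV has them; the pictures are not rectified), "cam_to_world" (4x4, takes a point from camera to world coordinates). Camera axes: x right, y up, looking along -z (the intrinsics and any distortion apply to the point x, -y, -z); pixel columns grow to the right and rows downward; lengths in m; the calibration is good to about 2 mm. A picture is of the moment at which its call begins.
- sign_off(): hands the job in, once; it reports no verdict.
The state is a dict: "clock": time; "joints": joint angles; "dq": joint speeds; "joint_efforts": joint torques, N m; "position": TCP position; "ee_rot": TCP orientation; "force": force on the tool from outside, world axes, zero at the start; "ft_torque": the same for the moment, N m; "width": opening from 0.0 (shut) to 1.0 (fully open).
Only numpy, scipy, OpenCV 4.12 (cv2) and the standard library are available. Lean on these libraries where they do the work, as an engineer would, in place of code of your own. Each camera call takes 0.05 s, during which the arm holds its last target.

### The job

Take the loading fork by its handle, carry the loose steel cap lying on its tines level to the clamping fixture, set it on the narrow rib and slide it with the fork's posts under the sprung ball until you feel it press the sprung stop in by a millimetre or two, well short of the end of its 4 mm travel. Draw the fork straight back, leaving the cap clamped flat and central against the stop, and lay the fork on its rest again. Do not tip, drop or touch the cap with the gripper, be gentle with the fixture, and leave everything else alone.

Things in the scene. Friction and masses are not known exactly. Their poses are not given: they have to be found in the camera images.
- cap_center (a point): the loose part: a plain round steel tube end cap (solid disc), 54 mm across, 6 mm thick, about 0.1 kg, lying free on the fork's two tines, up to 7 mm ahead of the posts and a few mm to either side. The point is its centre, half-way up; z is its axis.
- fork_grip (a point): middle of the handle of the loose loading fork (0.3 kg). x points along the fork to the tine tips, z up. The handle is a wooden bar 96 mm long (x -56 to +40 mm from here), 20 mm wide, 24 mm high; grip it across its width here. With the cap on, the balance point is 20 to 40 mm ahead.
- fork_tines (a point): point midway between the fork's two flat steel tines, level with their tops, 85 mm ahead of and 26 mm below fork_grip; same axes. Each tine is 10 mm wide, 4 mm thick, with a 30 mm free gap between, and reaches 31 mm to either side of this point in x.
- fork_posts (a point): point midway between the fork's two upright round posts, at tine-top level, 24 mm behind fork_tines. Posts: 8 mm across, 14 mm tall, 20 mm to each side. A cap touching both has its centre over fork_tines. A cross plate joins the post tops (underside 14 mm over the tine tops), so the fork can straddle a rib.
- fork_rest: fixed dark steel rest under the fork: two saddles 43 mm ahead of and behind the origin, tops 42 mm above the bench; the rear one has cheeks 10 mm tall, 26 mm apart, beside the handle. Origin on the bench, straight below fork_grip when the fork is in place (fork_grip then 54 mm up); x is the fork's x.
- fixture: fixed clamping fixture, base plate 170 x 70 x 12 mm; origin on the bench below the hold-down ball; x is the loading direction, towards the stop. A straight rib 18 mm wide runs along x from x = -66 mm to the stop block, flat top 60 mm above the bench, open above for x from -66 to -15 mm.
- ball_low (a point): lowest point of the sprung hold-down ball (24 mm, steel, on a vertical plunger under an arm 120 to 134 mm up), 65 mm above the bench, over the rib's middle. A cap slid under it lifts it 1 mm and is clamped with about 5 N: a bump from cap centre x = -32 mm of the fixture on, then a steady drag of 3 to 12 N that varies with friction.
- stop_block: upright block, 18 mm wide, front face at fixture x = 40 mm, origin on the bench at fixture x = 63 mm. Its stop is a brass screw with a sprung steel tip (16 mm wide, 6 high, 4 N per mm, 4 mm travel) at cap height. The setting is not reported: a cap first touches with its centre anywhere from fixture x = -20 to +8 mm.
- offcut_long: bystander: 140 mm length of 25 mm square steel tube lying on the bench
- offcut_short: bystander: 60 mm length of 30 mm square steel tube lying on the bench
- hammer: bystander: hammer lying on the bench
- wrench: bystander: steel wrench lying on the bench
- oil_can: bystander: standing blue can, 52 mm across, 130 mm high
- pin_cup: bystander: open steel cup, 68 mm across, 70 mm high
- tape_case: bystander: square yellow plastic case, 60 x 60 x 35 mm
Mind the look-alikes: they are no part of the job. What is shaped like the part that bears fork_grip but orange or pink is not meant.

How it is judged:
On the way, in this order (a step that is already met when the one before it is completed fails the run):
1. the fork is lifted off its rest with the cap riding on its tines (height (world z) of fork_grip above 0.075 m and distance between cap_center and fork_tines below 0.02 m and angle between cap_center's own z axis and vertical below 0.15 rad), for 0.3 s.
2. pushed by the fork, the cap lies on the rib under the ball and presses on the sprung stop (over 3 N) (contact force between cap and stop_block above 3 N and contact force between fork and cap above 0.5 N and z of cap_center in the frame of fixture between 0.0615 and 0.0645 m and y of cap_center in the frame of fixture between -0.006 and 0.006 m and angle between cap_center's own z axis and vertical below 0.06 rad), for 0.05 s.
At the end, for the whole second after the job is handed in: Cap at rest on the rib: centre 61.5 to 64.5 mm up, tilt under 0.06 rad, within 6 mm of the rib's middle, pressing the stop with over 1 N. Fork at rest on its rest: handle middle within 20 mm of its place, 48 to 60 mm up, heading within 0.25 rad, tilt under 0.12 rad (contact force between cap and stop_block above 1 N and z of cap_center in the frame of fixture between 0.0615 and 0.0645 m and y of cap_center in the frame of fixture between -0.006 and 0.006 m and angle between cap_center's own z axis and vertical below 0.06 rad and horizontal distance between fork_grip and fork_rest below 0.02 m and height (world z) of fork_grip between 0.048 and 0.06 m and angle between fork_grip's own z axis and vertical below 0.12 rad and angle between the x axis of fork_grip and the x axis of fork_rest, either way round below 0.25 rad and linear speed of cap below 0.02 m/s and linear speed of fork below 0.03 m/s); the robot touches nothing.
It fails at once if the cap is tipped by more than 0.3 rad, or dropped (centre below 22 mm) (angle between cap_center's own z axis and vertical above 0.3 rad or height (world z) of cap_center below 0.022 m).
It fails at once if the stop is driven hard towards the end of its travel (over 10 N between the cap, or the fork, and the stop block) (contact force between any of cap, fork and stop_block above 10 N).
It fails at once if the fork is forced against the fixture (over 20 N) (contact force between fork and fixture above 20 N).
It fails at once if the gripper touches the cap or knocks the fixture (over 5 N) (contact force between any of the arm, the fingers and cap above 0.5 N or contact force between any of the fingers, the arm and fixture above 5 N).
It fails at once if a bystander is moved by more than 30 mm (distance of any of offcut_long, offcut_short, hammer, wrench, oil_can, pin_cup, tape_case from where it was at the start of the episode above 0.03 m).
It also fails if it takes over 67 s, if anything falls off the work surface, if the arm or the gripper's body presses on something with over 40 N, if the wrist force passes 120 N, or if a joint passes its speed limit or range.

## Working session

There is one attempt and no reset: what is moved stays moved. The work goes in short steps, Python scripts to look and compute and a tool call to move; the robot and the scene stay as the last step left them, time stands still between calls to the robot, and variables do not carry over. Pictures are saved under pics/ and viewed, and the job is handed in when it is done.

Besides the shell and the picture viewer there is one more tool, called after "Request:" in YAML: its name, and indented under it one key for each argument. arm_command: Moves the arm, as the interface text tells. Its arguments: {"type":"object","properties":{"deltas":{"type":"array","items":{"type":"object","properties":{"xyz":{"type":"array","items":{"type":"number"}},"turn":{"type":"number"},"jaw":{"type":"number"}}}},"force":{"type":"number"}},"required":["deltas"]}

```bash
mkdir -p pics; ls; cat > h.py <<'E'
import numpy as np, cv2
from cell import observe, get_image, sign_off
def snap(n,tag):
    d=get_image(n); cv2.imwrite(f'pics/{tag}.png',d['frame'][:,:,::-1]); np.savez(f'pics/{tag}.npz',**d); return d
def load(tag): return dict(np.load(f'pics/{tag}.npz'))
def rays(d,uv):
    uv=np.asarray(uv,float).reshape(-1,1,2)
    p=cv2.undistortPoints(uv,d['camera_matrix'],d['distortion']).reshape(-1,2)
    v=np.c_[p[:,0],-p[:,1],-np.ones(len(p))]
    T=d['cam_to_world']; return T[:3,3],v@T[:3,:3].T
def onz(d,uv,z):
    o,v=rays(d,uv); return o+v*((z-o[2])/v[:,2])[:,None]
def cloud(d):
    h,w=d['depth'].shape; uu,vv=np.meshgrid(np.arange(w),np.arange(h))
    o,v=rays(d,np.c_[uu.ravel(),vv.ravel()])
    return (o+v*d['depth'].reshape(-1,1)).reshape(h,w,3)
def proj(d,P):
    T=np.linalg.inv(d['cam_to_world']); P=np.atleast_2d(P); c=P@T[:3,:3].T+T[:3,3]
    c=c*[1,-1,-1]; return cv2.projectPoints(c.reshape(-1,1,3),np.zeros(3),np.zeros(3),d['camera_matrix'],d['distortion'])[0].reshape(-1,2)
E
python3 - <<'E'
from h import *
for n in('side','top'):
    d=snap(n,n+'0'); print(n,d['cam_to_world'].round(3),d['camera_matrix'].round(1),d['distortion'])
print(observe())
E
```

```text
pics
side [[ 0.998  0.046 -0.038  0.467]
 [-0.056  0.487 -0.871 -1.079]
 [-0.022  0.872  0.489  0.669]
 [ 0.     0.     0.     1.   ]] [[428.1   0.  321.7]
 [  0.  428.1 198.1]
 [  0.    0.    1. ]] [-0.10461959  0.          0.          0.          0.        ]
top [[ 0.016  0.989 -0.149  0.305]
 [-1.     0.02   0.023  0.01 ]
 [ 0.026  0.148  0.989  1.227]
 [ 0.     0.     0.     1.   ]] [[464.2   0.  322.3]
 [  0.  464.2 200.7]
 [  0.    0.    1. ]] [-0.08202473  0.          0.          0.          0.        ]
{'clock': 0.1, 'joints': array([-1.32760189,  0.43517275,  0.02495072,  1.57398362, -0.01159378,
        1.13400996, -0.07510899]), 'dq': array([ 0.00026014, -0.00049208,  0.00150436, -0.00276131, -0.00022473,
       -0.0005074 , -0.00059408]), 'joint_efforts': array([ 1.86972669e-03, -6.69129324e+01,  9.87188034e-01, -3.15144074e+01,
       -6.06259634e-02,  3.74257739e-02,  2.93404946e-05]), 'position': array([0.21172534, 0.5875637 , 0.22601981]), 'ee_rot': array([-5.40534376e-01, -3.09461883e+00,  2.23642978e-03]), 'force': array([ 0.24501456, -0.4126769 ,  0.05827703]), 'ft_torque': array([-0.02749633,  0.07753112, -0.02969269]), 'width': 0.9995405053587112}
```

View pics/side0.png

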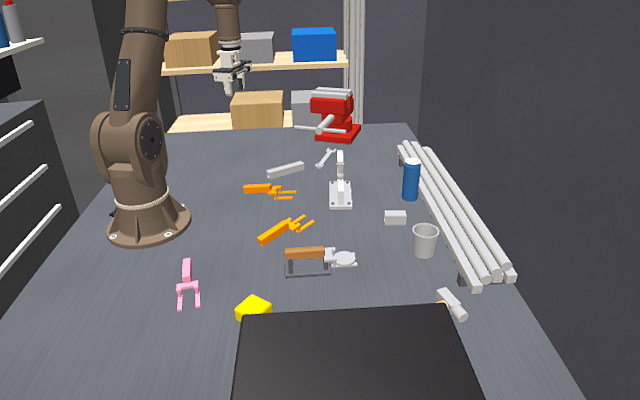

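View pics/top0.png

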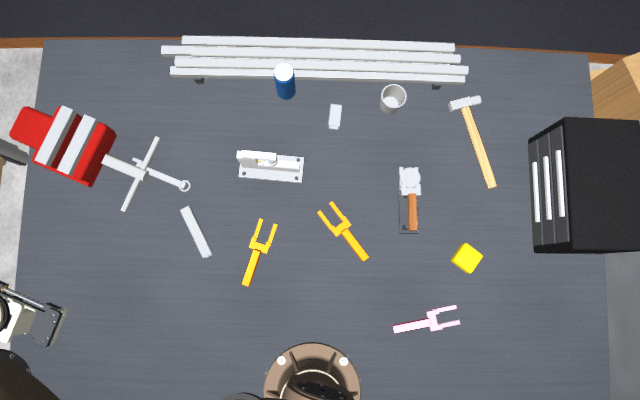

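The candidates are the brown handle on the dark rest carrying the cap (top 412,210; side 305,253), two orange forks (top 258,255 and 345,235) and a pink fork (top 425,320). I choose the brown one on the rest and check it close up.

```bash
python3 - <<'E'
from h import *
t=load('top0');s=load('side0')
a=cv2.resize(t['frame'][155:245,375:445],None,fx=5,fy=5,interpolation=cv2.INTER_CUBIC)
b=cv2.resize(t['frame'][135:195,220:320],None,fx=5,fy=5,interpolation=cv2.INTER_CUBIC)
c=cv2.resize(s['frame'][235:285,275:365],None,fx=5,fy=5,interpolation=cv2.INTER_CUBIC)
e=cv2.resize(s['frame'][140:215,305:375],None,fx=5,fy=5,interpolation=cv2.INTER_CUBIC)
out=np.zeros((600,800,3),np.uint8)
cv2.imwrite('pics/cA.png',np.hstack([a,np.pad(c,((0,200),(0,0),(0,0)))])[:,:,::-1])
cv2.imwrite('pics/cB.png',np.hstack([np.pad(b,((0,75),(0,0),(0,0)))[:,:450],e])[:,:,::-1])
for n in(t,s):
    C=cloud(n)
    print((n['depth']>0).mean())
    for uv in ([(412,210),(409,182),(270,167)] if n is t else [(305,253),(345,258),(340,195)]): print(uv,C[uv[1],uv[0]].round(4))
E
```

```text
0.99603125
(412, 210) [ 0.4603 -0.2462  0.0647]
(409, 182) [ 0.5387 -0.2458  0.0341]
(270, 167) [0.5679 0.1194 0.0476]
0.99576171875
(305, 253) [ 0.4605 -0.2603  0.0632]
(345, 258) [ 0.5563 -0.2531  0.0369]
(340, 195) [0.5717 0.0426 0.0474]
```

View pics/cA.png

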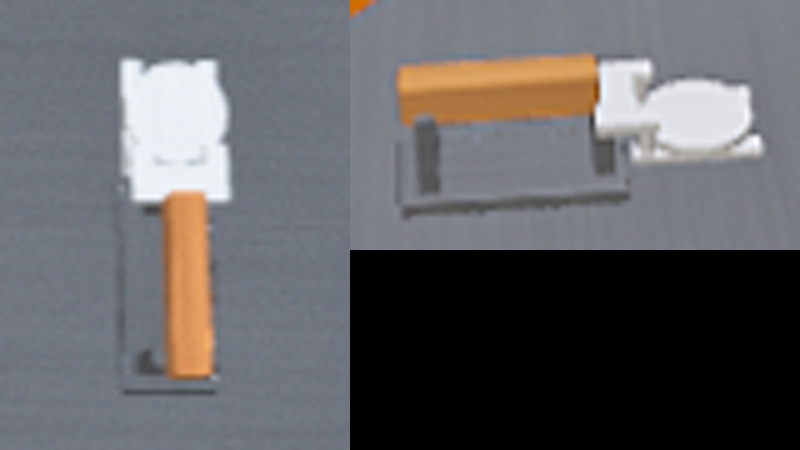

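View pics/cB.png

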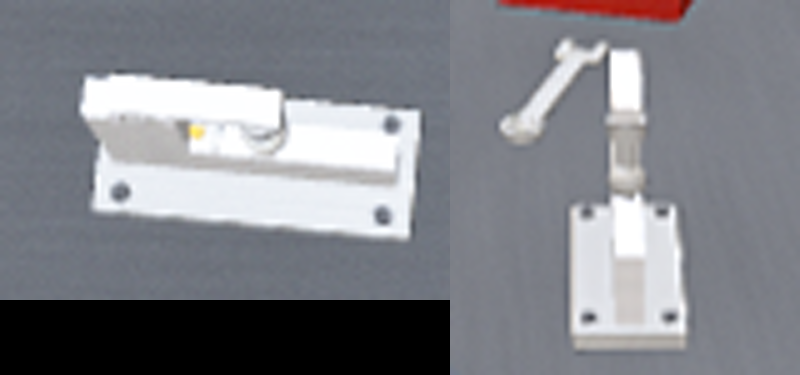

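```bash
cat > m.py <<'E'
from h import *
def handle(d):
    C=cloud(d); hsv=cv2.cvtColor(d['frame'],cv2.COLOR_RGB2HSV)
    return C,hsv
def rect(P):
    (c,sz,a)=cv2.minAreaRect((P[:,:2]*1000).astype(np.float32)); b=cv2.boxPoints((c,sz,a))
    e=[b[1]-b[0],b[2]-b[1]]; L=max(e,key=np.linalg.norm); return np.round(c,1),np.round(sorted(sz),1),round(np.degrees(np.arctan2(L[1],L[0])),2)
E
python3 - <<'E'
from m import *
for n in('top0','side0'):
    d=load(n);C=cloud(d);hsv=cv2.cvtColor(d['frame'],cv2.COLOR_RGB2HSV)
    X,Y,Z=C[...,0],C[...,1],C[...,2]
    box=(X>.38)&(X<.62)&(Y>-.32)&(Y<-.18)
    m=box&(hsv[...,1]>120)&(Z>.062)&(Z<.070)
    print(n,'handle top',m.sum(),rect(C[m]),np.median(Z[m]), 'hsv',np.median(hsv[m],0))
    # gradient-based centreline
    m2=box&(hsv[...,1]<100)&(Z>.031)&(Z<.039)&(X>.52)
    print('cap-ish',m2.sum(),C[m2].mean(0).round(4),C[m2].min(0).round(4),C[m2].max(0).round(4))
    m3=box&(Z>.040)&(Z<.050)&(X>.5)
    print('plate',m3.sum(),rect(C[m3]) if m3.sum()>5 else '',np.median(Z[m3]))
    fb=(X>.48)&(X<.65)&(Y>-.02)&(Y<.25)
    for lo,hi,t in((.008,.016,'base'),(.057,.063,'rib'),(.13,.139,'armtop')):
        k=fb&(Z>lo)&(Z<hi); print(t,k.sum(),rect(C[k]),np.median(Z[k]))
E
```

```text
top0 handle top 253 (array([ 455.4, -247. ]), array([19.4, 92.4]), np.float32(-0.21)) 0.06647226295899444 hsv [ 13. 148. 219.]
cap-ish 284 [ 0.5535 -0.2474  0.035 ] [ 0.524  -0.2733  0.031 ] [ 0.5797 -0.2219  0.0389]
plate 105 (array([ 540.3, -245.8]), array([46.8, 74.9]), np.float32(2.31)) 0.0477511710119185
base 732 (array([551.1,  97.4]), array([139., 221.]), np.float32(78.22)) 0.012483833512721976
rib 170 (array([577. , 119.9]), array([ 18.6, 151.8]), np.float32(86.54)) 0.06053386534259353
armtop 251 (array([579. , 140.6]), array([18.6, 84.9]), np.float32(86.15)) 0.13492998048897542
side0 handle top 213 (array([ 459.1, -249.6]), array([23. , 92.4]), np.float32(2.78)) 0.06625707451626228 hsv [ 16. 148. 214.]
cap-ish 263 [ 0.5535 -0.25    0.0353] [ 0.5258 -0.2777  0.0311] [ 0.5808 -0.2192  0.0389]
plate 109 (array([ 516.7, -247.9]), array([32.6, 52.7]), np.float32(-87.92)) 0.04861157518961967
base 422 (array([578.1, 115.8]), array([ 69.5, 174.4]), np.float32(85.96)) 0.011592405565313657
rib 71 (array([575.4,  85. ]), array([17. , 83.3]), np.float32(87.87)) 0.05953722561306618
armtop 68 (array([578.6, 134.5]), array([15.8, 79.9]), np.float32(84.41)) 0.13394646223522594
```

```bash
cat >> m.py <<'E'
def midline(P,ax,lo,hi,step=.004,rev=False):
    # bins along ax(0/1); midpoints of the other coordinate ; returns slope fit
    o=1-ax; r=[]
    for a in np.arange(lo,hi,step):
        q=P[(P[:,ax]>=a)&(P[:,ax]<a+step)]
        if len(q)>3: r.append((a+step/2,(q[:,o].min()+q[:,o].max())/2,np.ptp(q[:,o])))
    r=np.array(r); k=np.polyfit(r[:,0],r[:,1],1); return k,r[:,2].mean(),np.std(r[:,1]-np.polyval(k,r[:,0])),len(r)
E
python3 - <<'E'
from m import *
for n in('top0','side0'):
    d=load(n);C=cloud(d);hsv=cv2.cvtColor(d['frame'],cv2.COLOR_RGB2HSV)
    X,Y,Z=C[...,0],C[...,1],C[...,2]
    box=(X>.38)&(X<.62)&(Y>-.32)&(Y<-.18)
    m=box&(hsv[...,1]>120)&(Z>.064)&(Z<.069)
    k,w,s,N=midline(C[m],0,.415,.5); print(n,'handle y at .465',np.polyval(k,.465),'deg',np.degrees(np.arctan(k[0])),w,s,N)
    mm=box&(hsv[...,1]>100)
    print('handle x ext',X[mm].min(),X[mm].max(), 'Z>.062',X[m].min(),X[m].max())
    fb=(X>.5)&(X<.65)&(Y>-.02)&(Y<.25)
    for lo,hi,t,a,b in((.0085,.0155,'base',.035,.205),(.057,.063,'rib',.04,.1),(.131,.138,'armtop',.1,.19)):
        K=fb&(Z>lo)&(Z<hi)
        P=C[K]; 
        k,w,s,N=midline(P,1,a,b,.006); print(t,'x at y=.12',np.polyval(k,.12),'head',90-np.degrees(np.arctan(k[0])),w,s,N,'y',P[:,1].min(),P[:,1].max())
E
```

```text
top0 handle y at .465 -0.24661989368963982 deg -0.12222691869299111 0.01581450075087106 0.0007500597801115988 21
handle x ext 0.4092517961548208 0.5025754877617059 Z>.062 0.4092517961548208 0.5016047041838179
base x at y=.12 0.565415672095858 head 94.81642556283077 0.04661521715397114 0.009011225860211433 29 y 0.014518927413828112 0.20741940618729254
rib x at y=.12 0.578739874119544 head 84.05549127364552 0.016208132489781344 0.0006824019132043752 9 y 0.04402879423104959 0.1960801716712518
armtop x at y=.12 0.5774105404477721 head 86.08730422066165 0.016540573982298207 0.00039879179951572545 14 y 0.09794189759221253 0.18296486184905628
side0 handle y at .465 -0.250450987347031 deg 1.6557368207764236 0.014319052474682332 0.0012785714298226517 21
handle x ext 0.4123080815352845 0.5058165571624992 Z>.062 0.4132612807398814 0.5041073065272876
base x at y=.12 0.5770930778990789 head 86.31056110946516 0.06601933787132762 0.0017558595416753366 28 y 0.027387201527449445 0.20401645915221622
rib x at y=.12 0.5763362509146356 head 89.01012123576615 0.013026630749355641 0.0008360786200525326 9 y 0.04330868110162145 0.12685108802660494
armtop x at y=.12 0.5766578201000506 head 83.78833105371851 0.014650144546461175 0.0008175618840763451 10 y 0.09397308527532466 0.1743886834506294
```

```bash
cat > k.py <<'E'
from h import *
from scipy.spatial.transform import Rotation as R
import sys
def st():
    o=observe(); M=R.from_rotvec(o['ee_rot']).as_matrix()
    return o,M,np.degrees(np.arctan2(M[1,0],M[0,0]))
def to(p,head=None):
    o,M,h=st(); d=M.T@(np.array(p)-o['position'])*100
    t=None if head is None else -((head-h+180)%360-180)
    print('clk',round(o['clock'],2),'pos',o['position'].round(4),'head',round(h,2),'tilt',np.degrees(np.arccos(-M[2,2])).round(2),'F',o['force'].round(2),'T',o['ft_torque'].round(3),'w',round(o['width'],4),'q',o['joints'].round(2))
    print('delta cm',d.round(2),'turn',t)
E
python3 -c "
from k import *
to((.50,.2,.23),120)
to((.4705,-.2485,.12),0)"
```

```text
clk 0.1 pos [0.2117 0.5876 0.226 ] head 160.18 tilt 0.08 F [ 0.25 -0.41  0.06] T [-0.027  0.078 -0.03 ] w 0.9995 q [-1.33  0.44  0.02  1.57 -0.01  1.13 -0.08]
delta cm [-40.26 -26.69  -0.35] turn 40.18430458322317
clk 0.1 pos [0.2117 0.5876 0.226 ] head 160.18 tilt 0.08 F [ 0.25 -0.41  0.06] T [-0.027  0.078 -0.03 ] w 0.9995 q [-1.33  0.44  0.02  1.57 -0.01  1.13 -0.08]
delta cm [-52.69 -69.87  10.71] turn 160.18430458322317
```

Request:
arm_command:
  deltas:
    - {"xyz": [-3, -2, 0], "turn": 4}
    - {"xyz": [-6, -4, 0], "turn": 10}
    - {"xyz": [-9, -6, 0], "turn": 16}
    - {"xyz": [-12, -8, 0], "turn": 22}
    - {"xyz": [-15, -10, 0], "turn": 28}

```text
schema error: expected keys xyz, turn, jaw
```

```bash
python3 -c "
from k import *
to((.50,.2,.23),100)"
```

```text
clk 0.1 pos [0.2117 0.5876 0.226 ] head 160.18 tilt 0.08 F [ 0.25 -0.41  0.06] T [-0.027  0.078 -0.03 ] w 0.9995 q [-1.33  0.44  0.02  1.57 -0.01  1.13 -0.08]
delta cm [-40.26 -26.69  -0.35] turn 60.18430458322317
```

Request:
arm_command:
  deltas:
    - {"xyz": [-3, -2, 0], "turn": 4, "jaw": 0}
    - {"xyz": [-6, -4, 0], "turn": 10, "jaw": 0}
    - {"xyz": [-9, -6, 0], "turn": 16, "jaw": 0}
    - {"xyz": [-12, -8, 0], "turn": 22, "jaw": 0}
    - {"xyz": [-15, -10, 0], "turn": 28, "jaw": 0}

```text
clock: 0.52
position: [0.3196, 0.4409, 0.2259]
ee_rot: [1.28, 2.869, -0.003]
force: [0.9, 0.2, 0.6]
width: 1.003
```

```bash
python3 -c "
from k import *
to((.50,.2,.23),100)"
```

```text
clk 0.52 pos [0.3196 0.4409 0.2259] head 131.89 tilt 0.11 F [0.94 0.21 0.55] T [-0.057 -0.038  0.032] w 1.003 q [-1.17  0.3   0.17  1.78 -0.06  1.06 -0.25]
delta cm [-29.98  -2.66  -0.38] turn 31.89399776268249
```

Request:
arm_command:
  deltas:
    - {"xyz": [-4, -0.4, 0], "turn": 7, "jaw": 0}
    - {"xyz": [-8, -0.8, 0], "turn": 14, "jaw": 0}
    - {"xyz": [-12, -1.2, 0], "turn": 21, "jaw": 0}
    - {"xyz": [-16, -1.5, 0], "turn": 28, "jaw": 0}
    - {"xyz": [-20, -2, 0], "turn": 35, "jaw": 0}

```text
clock: 0.93
position: [0.439, 0.277, 0.226]
ee_rot: [2.09, 2.345, -0.003]
force: [0.5, 0.6, -0.4]
width: 1.0
```

```bash
python3 -c "
from k import *
to((.4705,-.2485,.20),0)"
```

```text
clk 0.93 pos [0.439 0.277 0.226] head 96.56 tilt 0.11 F [ 0.52  0.56 -0.41] T [-0.108 -0.012 -0.047] w 1.0003 q [-0.96  0.27  0.37  1.85 -0.11  1.05 -0.43]
delta cm [-52.56  -2.87   2.69] turn 96.56384883284255
```

Request:
arm_command:
  deltas:
    - {"xyz": [-4, 0, 0], "turn": 7, "jaw": 0}
    - {"xyz": [-8, 0, 0], "turn": 14, "jaw": 0}
    - {"xyz": [-12, 0, 0], "turn": 21, "jaw": 0}
    - {"xyz": [-16, 0, 0], "turn": 28, "jaw": 0}
    - {"xyz": [-20, 0, 0], "turn": 35, "jaw": 0}

```text
clock: 1.35
position: [0.4614, 0.0764, 0.2263]
ee_rot: [2.703, 1.599, -0.003]
force: [1.7, 0.2, -0.5]
width: 0.999
```

```bash
python3 -c "
from k import *
to((.4705,-.2485,.20),0)"
```

```text
clk 1.35 pos [0.4614 0.0764 0.2263] head 61.22 tilt 0.1 F [ 1.73  0.2  -0.51] T [-0.078  0.035 -0.033] w 0.9986 q [-0.77  0.18  0.59  1.98 -0.12  1.02 -0.64]
delta cm [-28.03  16.44   2.68] turn 61.22258183368345
```

Request:
arm_command:
  deltas:
    - {"xyz": [-3.4, 2, 0], "turn": 7, "jaw": 0}
    - {"xyz": [-6.8, 4, 0.3], "turn": 14, "jaw": 0}
    - {"xyz": [-10.2, 6, 0.6], "turn": 21, "jaw": 0}
    - {"xyz": [-13.6, 8, 0.9], "turn": 28, "jaw": 0}
    - {"xyz": [-17, 10, 1.2], "turn": 35, "jaw": 0}

```text
clock: 1.77
position: [0.4667, -0.1225, 0.2145]
ee_rot: [3.061, 0.704, -0.001]
force: [0.8, 0.2, 0.0]
width: 0.999
```

```bash
python3 -c "
from k import *
to((.4705,-.2485,.20),0)"
```

```text
clk 1.77 pos [ 0.4667 -0.1225  0.2145] head 25.9 tilt 0.07 F [0.84 0.18 0.04] T [-0.095  0.124  0.031] w 0.9992 q [-0.5   0.25  0.8   1.97 -0.21  1.   -0.72]
delta cm [-5.16 11.5   1.47] turn 25.902313728047147
```

Request:
arm_command:
  deltas:
    - {"xyz": [-1.2, 2.8, 0.3], "turn": 6, "jaw": 0}
    - {"xyz": [-2.5, 5.6, 0.7], "turn": 12, "jaw": 0}
    - {"xyz": [-3.8, 8.5, 1.1], "turn": 18, "jaw": 0}
    - {"xyz": [-5.2, 11.5, 1.4], "turn": 25.4, "jaw": 0}
    - {"xyz": [-5.2, 11.5, 1.5], "turn": 25.4, "jaw": 0}

```text
clock: 2.18
position: [0.4687, -0.2553, 0.1997]
ee_rot: [3.136, -0.009, -0.001]
force: [-1.2, 0.6, 0.3]
width: 1.0
```

```bash
python3 -c "
from k import *
d=snap('side','side1'); a=d['frame'][130:330,200:440]; cv2.imwrite('pics/s1.png',cv2.resize(a,None,fx=3,fy=3)[:,:,::-1])
to((.4705,-.2485,.10),0.5)"
```

```text
clk 2.23 pos [ 0.4689 -0.2523  0.1992] head 0.06 tilt 0.22 F [ 0.51 -0.3   0.48] T [-0.076  0.158 -0.028] w 1.0002 q [-0.26  0.4   0.9   1.88 -0.36  1.03 -0.78]
delta cm [ 0.18 -0.41  9.92] turn -0.44390076551027846
```

View pics/s1.png

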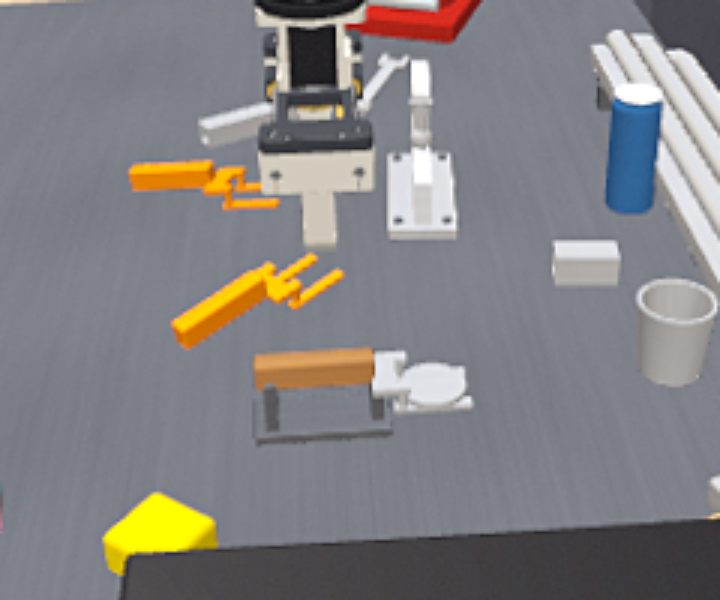

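Request:
arm_command:
  deltas:
    - {"xyz": [0.1, -0.4, 3], "turn": -0.4, "jaw": 0}
    - {"xyz": [0.2, -0.4, 6], "turn": -0.4, "jaw": 0}
    - {"xyz": [0.2, -0.4, 9], "turn": -0.4, "jaw": 0}
    - {"xyz": [0.2, -0.4, 11], "turn": -0.4, "jaw": 0}
    - {"xyz": [0.2, -0.4, 11], "turn": -0.4, "jaw": 0}

```text
clock: 2.65
position: [0.4685, -0.246, 0.0856]
ee_rot: [3.141, 0.016, -0.013]
force: [-0.2, 0.2, -0.4]
width: 0.998
```

```bash
python3 -c "
from k import *
to((.4705,-.2485,.037),0.5)"
```

```text
clk 2.65 pos [ 0.4685 -0.246   0.0856] head 0.59 tilt 0.46 F [-0.21  0.22 -0.37] T [-0.04   0.235 -0.005] w 0.9976 q [-0.16  0.55  0.77  2.   -0.52  0.8  -0.65]
delta cm [0.23 0.25 4.86] turn 0.08656705126929864
```

Request:
arm_command:
  deltas:
    - {"xyz": [0.1, 0.1, 1.5], "turn": 0, "jaw": 0}
    - {"xyz": [0.2, 0.2, 3], "turn": 0, "jaw": 0}
    - {"xyz": [0.2, 0.2, 4.2], "turn": 0, "jaw": 0}
    - {"xyz": [0.2, 0.2, 4.8], "turn": 0, "jaw": 0}
    - {"xyz": [0.2, 0.2, 4.8], "turn": 0, "jaw": 0}

```text
clock: 3.07
position: [0.47, -0.2474, 0.0373]
ee_rot: [-3.141, -0.017, 0.014]
force: [-0.2, -0.9, 1.1]
width: 1.0
```

```bash
python3 -c "
from k import *
d=snap('side','side2'); a=d['frame'][180:300,250:400]; cv2.imwrite('pics/s2.png',cv2.resize(a,None,fx=4,fy=4)[:,:,::-1])
to((.4705,-.2485,.037),0.5); print(st()[1].round(4))"
```

```text
clk 3.12 pos [ 0.4702 -0.2478  0.0379] head 0.61 tilt 0.47 F [ 0.56 -0.03  0.44] T [-0.064  0.195  0.005] w 0.9963 q [-0.1   0.62  0.69  2.03 -0.6   0.71 -0.59]
delta cm [0.03 0.07 0.09] turn 0.1090984237555972
[[ 9.999e-01  1.060e-02 -8.200e-03]
 [ 1.060e-02 -9.999e-01 -0.000e+00]
 [-8.200e-03 -1.000e-04 -1.000e+00]]
```

View pics/s2.png

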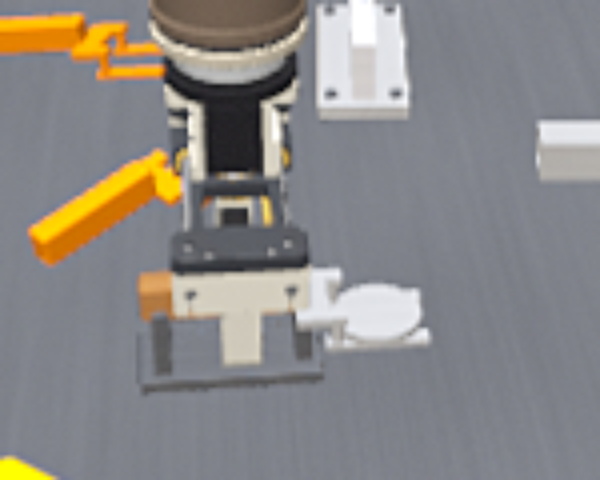

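Request:
arm_command:
  deltas:
    - {"xyz": [0, 0, 0.1], "turn": 0, "jaw": 100}
    - {"xyz": [0, 0, 0.1], "turn": 0, "jaw": 150}
    - {"xyz": [0, 0, 0.1], "turn": 0, "jaw": 180}
    - {"xyz": [0, 0, 0.1], "turn": 0, "jaw": 200}
    - {"xyz": [0, 0, 0.1], "turn": 0, "jaw": 215}
  force: 50

```text
clock: 3.53
position: [0.4704, -0.2479, 0.0372]
ee_rot: [3.141, 0.017, -0.012]
force: [-0.1, -0.2, -0.7]
width: 0.689
```

Request:
arm_command:
  deltas:
    - {"xyz": [0, 0, 0], "turn": 0, "jaw": 230}
    - {"xyz": [0, 0, 0], "turn": 0, "jaw": 255}
    - {"xyz": [0, 0, 0], "turn": 0, "jaw": 255}
    - {"xyz": [0, 0, 0], "turn": 0, "jaw": 255}
    - {"xyz": [0, 0, 0], "turn": 0, "jaw": 255}
  force: 60

```text
clock: 3.95
position: [0.4704, -0.2479, 0.0372]
ee_rot: [3.141, 0.017, -0.012]
force: [-0.3, 0.4, 0.0]
width: 0.325
```

```bash
python3 -c "
from k import *
d=snap('side','side3'); a=d['frame'][180:300,250:400]; cv2.imwrite('pics/s3.png',cv2.resize(a,None,fx=4,fy=4)[:,:,::-1])
to((.4705,-.2485,.037),0.5); print(st()[1].round(4))"
```

```text
clk 4.0 pos [ 0.4704 -0.2478  0.0372] head 0.61 tilt 0.45 F [ 0.71 -0.31 -0.06] T [-0.019  0.194  0.058] w 0.2782 q [-0.1   0.62  0.69  2.03 -0.6   0.71 -0.59]
delta cm [0.01 0.07 0.02] turn 0.10740533183704315
[[ 9.999e-01  1.060e-02 -7.800e-03]
 [ 1.060e-02 -9.999e-01 -1.000e-04]
 [-7.800e-03  0.000e+00 -1.000e+00]]
```

View pics/s3.png

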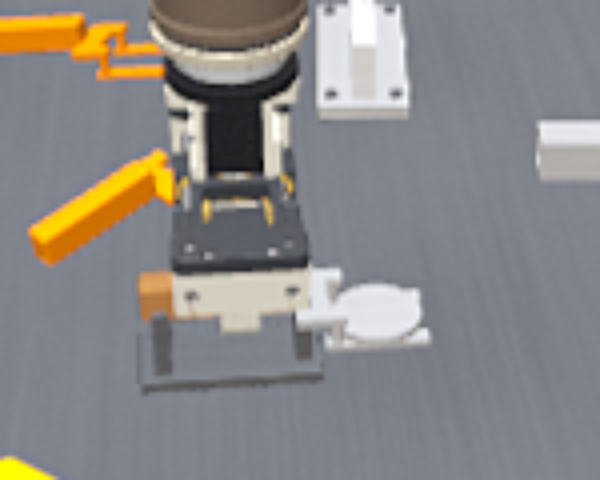

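Request:
arm_command:
  deltas:
    - {"xyz": [0, 0, 0], "turn": 0, "jaw": 255}
    - {"xyz": [0, 0, 0], "turn": 0, "jaw": 255}
    - {"xyz": [0, 0, 0], "turn": 0, "jaw": 255}
    - {"xyz": [0, 0, 0], "turn": 0, "jaw": 255}
    - {"xyz": [0, 0, 0], "turn": 0, "jaw": 255}
  force: 60

```text
clock: 4.42
position: [0.4704, -0.2478, 0.0372]
ee_rot: [3.141, 0.017, -0.012]
force: [-0.0, 0.7, 1.0]
width: 0.213
```

```bash
python3 -c "
from k import *
to((.4705,-.2485,.037),0.5); print(st()[1].round(4))"
```

```text
clk 4.42 pos [ 0.4704 -0.2478  0.0372] head 0.61 tilt 0.45 F [-0.05  0.72  1.04] T [ 0.054  0.192 -0.033] w 0.2132 q [-0.1   0.62  0.69  2.03 -0.6   0.71 -0.59]
delta cm [0.01 0.07 0.02] turn 0.1075272039554136
[[ 9.999e-01  1.060e-02 -7.800e-03]
 [ 1.060e-02 -9.999e-01 -1.000e-04]
 [-7.800e-03 -0.000e+00 -1.000e+00]]
```

Request:
arm_command:
  deltas:
    - {"xyz": [0, 0, -0.2], "turn": 0, "jaw": 255}
    - {"xyz": [0, 0, -0.6], "turn": 0, "jaw": 255}
    - {"xyz": [0, 0, -1.1], "turn": 0, "jaw": 255}
    - {"xyz": [0, 0, -1.6], "turn": 0, "jaw": 255}
    - {"xyz": [0, 0, -2], "turn": 0, "jaw": 255}

```text
clock: 4.83
position: [0.4706, -0.2479, 0.0579]
ee_rot: [3.141, 0.017, -0.012]
force: [0.1, 0.2, -4.6]
width: 0.209
```

```bash
python3 -c "
from k import *
d=snap('side','side4'); a=d['frame'][180:300,250:400]; cv2.imwrite('pics/s4.png',cv2.resize(a,None,fx=4,fy=4)[:,:,::-1])
to((.4705,-.2485,.12),0.5); print(st()[1].round(4))"
```

```text
clk 4.88 pos [ 0.471  -0.2481  0.0584] head 0.6 tilt 0.38 F [-0.46  0.49 -3.68] T [-0.007  0.213  0.004] w 0.2129 q [-0.13  0.59  0.73  2.01 -0.56  0.75 -0.62]
delta cm [-0.09  0.04 -6.16] turn 0.10158914007314479
[[ 9.999e-01  1.050e-02 -6.700e-03]
 [ 1.050e-02 -9.999e-01 -5.000e-04]
 [-6.700e-03  5.000e-04 -1.000e+00]]
```

View pics/s4.png

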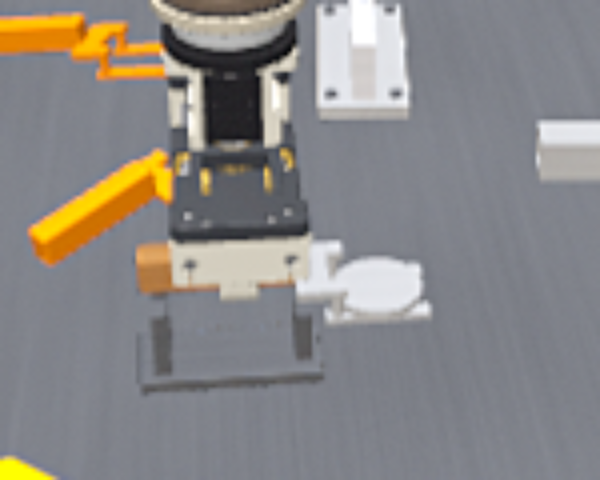

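Request:
arm_command:
  deltas:
    - {"xyz": [0, 0, -0.6], "turn": 0, "jaw": 255}
    - {"xyz": [0, 0, -1.6], "turn": 0, "jaw": 255}
    - {"xyz": [0, 0, -2.8], "turn": 0, "jaw": 255}
    - {"xyz": [0, 0, -4], "turn": 0, "jaw": 255}
    - {"xyz": [0, 0, -5], "turn": 0, "jaw": 255}

```text
clock: 5.3
position: [0.4716, -0.2484, 0.1102]
ee_rot: [3.141, 0.016, -0.009]
force: [0.0, 0.2, -4.8]
width: 0.215
```

```bash
python3 -c "
from k import *
d=snap('top','top4'); a=d['frame'][100:250,300:460]; cv2.imwrite('pics/t4.png',cv2.resize(a,None,fx=4,fy=4)[:,:,::-1])
to((.56,-.05,.115),86); print(st()[1].round(4))"
```

```text
clk 5.35 pos [ 0.4724 -0.2489  0.1117] head 0.59 tilt 0.21 F [ 1.1  -0.68 -3.12] T [-0.065  0.192 -0.007] w 0.2132 q [-0.18  0.52  0.8   1.97 -0.48  0.86 -0.68]
delta cm [  8.96 -19.8   -0.39] turn -85.41191936494744
[[ 0.9999  0.0103 -0.0034]
 [ 0.0103 -0.9999 -0.0015]
 [-0.0034  0.0015 -1.    ]]
```

View pics/t4.png

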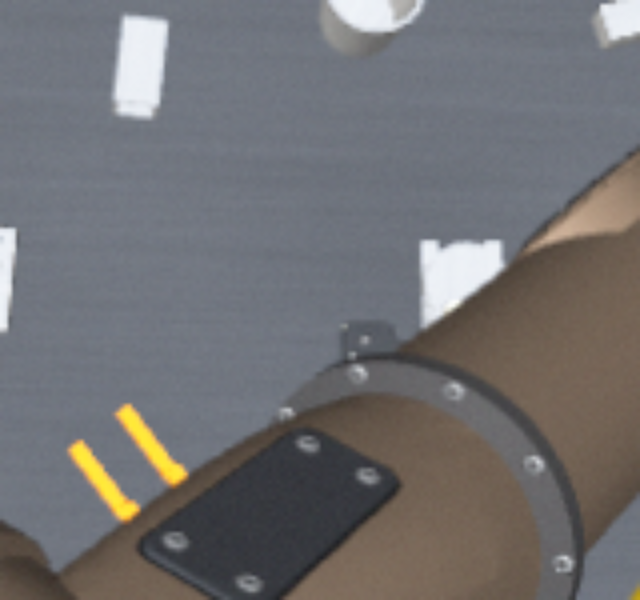

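Request:
arm_command:
  deltas:
    - {"xyz": [0.1, -0.2, -0.1], "turn": -0.8, "jaw": 255}
    - {"xyz": [0.4, -0.8, -0.2], "turn": -3, "jaw": 255}
    - {"xyz": [0.8, -1.8, -0.3], "turn": -7, "jaw": 255}
    - {"xyz": [1.3, -2.9, -0.3], "turn": -12, "jaw": 255}
    - {"xyz": [1.8, -4, -0.3], "turn": -17, "jaw": 255}

```text
clock: 5.77
position: [0.4901, -0.2076, 0.1141]
ee_rot: [3.102, 0.49, -0.007]
force: [0.0, 0.2, -4.6]
width: 0.213
```

```bash
python3 -c "
from k import *
to((.56,-.05,.115),86)"
```

```text
clk 5.77 pos [ 0.4901 -0.2076  0.1141] head 17.96 tilt 0.25 F [ 0.    0.18 -4.57] T [-0.128  0.228  0.032] w 0.2135 q [-0.22  0.49  0.72  1.97 -0.42  0.84 -0.52]
delta cm [ 11.51 -12.84  -0.13] turn -68.03833744133436
```

Request:
arm_command:
  deltas:
    - {"xyz": [0.9, -1, 0], "turn": -5, "jaw": 255}
    - {"xyz": [1.8, -2, 0], "turn": -10, "jaw": 255}
    - {"xyz": [2.7, -3, 0], "turn": -15, "jaw": 255}
    - {"xyz": [3.6, -4, 0], "turn": -20, "jaw": 255}
    - {"xyz": [4.5, -5, 0], "turn": -25, "jaw": 255}

```text
clock: 6.18
position: [0.5176, -0.1447, 0.1135]
ee_rot: [-2.918, -1.16, 0.008]
force: [0.1, -0.6, -3.8]
width: 0.212
```

```bash
python3 -c "
from k import *
to((.56,-.05,.115),86)"
```

```text
clk 6.18 pos [ 0.5176 -0.1447  0.1135] head 43.36 tilt 0.28 F [ 0.07 -0.56 -3.8 ] T [-0.207  0.25   0.008] w 0.2119 q [-0.26  0.47  0.59  1.95 -0.35  0.83 -0.29]
delta cm [ 9.58 -3.98 -0.17] turn -42.639554620243814
```

Request:
arm_command:
  deltas:
    - {"xyz": [1.3, -0.5, 0], "turn": -5, "jaw": 255}
    - {"xyz": [2.6, -1, 0], "turn": -10, "jaw": 255}
    - {"xyz": [3.9, -1.5, 0], "turn": -15, "jaw": 255}
    - {"xyz": [5, -2, 0], "turn": -20, "jaw": 255}
    - {"xyz": [6, -2.5, 0], "turn": -25, "jaw": 255}

```text
clock: 6.6
position: [0.5443, -0.0837, 0.1129]
ee_rot: [-2.59, -1.773, 0.008]
force: [-0.2, -0.8, -3.8]
width: 0.213
```

```bash
python3 -c "
from k import *
to((.56,-.05,.115),86)"
```

```text
clk 6.6 pos [ 0.5443 -0.0837  0.1129] head 68.79 tilt 0.31 F [-0.2  -0.82 -3.83] T [-0.149  0.184 -0.011] w 0.2133 q [-0.28  0.47  0.46  1.91 -0.27  0.83 -0.04]
delta cm [ 3.71  0.25 -0.22] turn -17.20843485564575
```

Request:
arm_command:
  deltas:
    - {"xyz": [1, 0, 0], "turn": -4.8, "jaw": 255}
    - {"xyz": [1.9, 0.1, -0.1], "turn": -9, "jaw": 255}
    - {"xyz": [2.6, 0.2, -0.2], "turn": -13, "jaw": 255}
    - {"xyz": [3, 0.2, -0.2], "turn": -16, "jaw": 255}
    - {"xyz": [3.1, 0.2, -0.2], "turn": -17.2, "jaw": 255}

```text
clock: 7.02
position: [0.5575, -0.0539, 0.1143]
ee_rot: [-2.288, -2.147, 0.007]
force: [-0.1, -0.8, -3.9]
width: 0.213
```

Request:
arm_command:
  deltas:
    - {"xyz": [0, 0, 0], "turn": 0, "jaw": 255}
    - {"xyz": [0, 0, 0], "turn": 0, "jaw": 255}
    - {"xyz": [0, 0, 0], "turn": 0, "jaw": 255}

```text
clock: 7.27
position: [0.5572, -0.054, 0.1141]
ee_rot: [-2.289, -2.145, 0.008]
force: [0.2, -0.3, -2.7]
width: 0.215
```

```bash
python3 -c "
from k import *
d=snap('top','top5'); a=d['frame'][100:230,220:400]; cv2.imwrite('pics/t5.png',cv2.resize(a,None,fx=4,fy=4)[:,:,::-1])
d=snap('side','side5'); a=d['frame'][120:260,270:400]; cv2.imwrite('pics/s5.png',cv2.resize(a,None,fx=4,fy=4)[:,:,::-1])
to((.56,-.05,.115),86); print(st()[1].round(4))"
```

```text
clk 7.37 pos [ 0.5573 -0.0542  0.1142] head 86.28 tilt 0.36 F [ 0.12  0.44 -3.98] T [-0.226  0.038 -0.019] w 0.2141 q [-0.27  0.47  0.38  1.88 -0.23  0.84  0.16]
delta cm [ 0.43  0.25 -0.08] turn 0.2837558644432079
[[ 6.480e-02  9.979e-01 -6.300e-03]
 [ 9.979e-01 -6.480e-02 -2.000e-04]
 [-6.000e-04 -6.300e-03 -1.000e+00]]
```

View pics/t5.png

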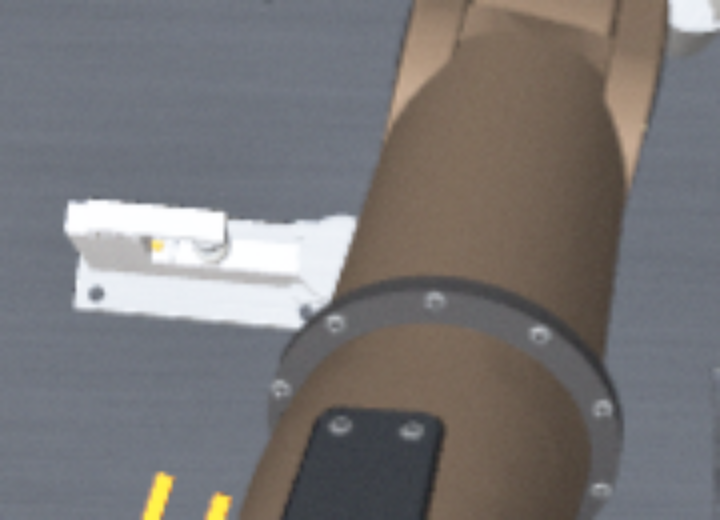

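View pics/s5.png

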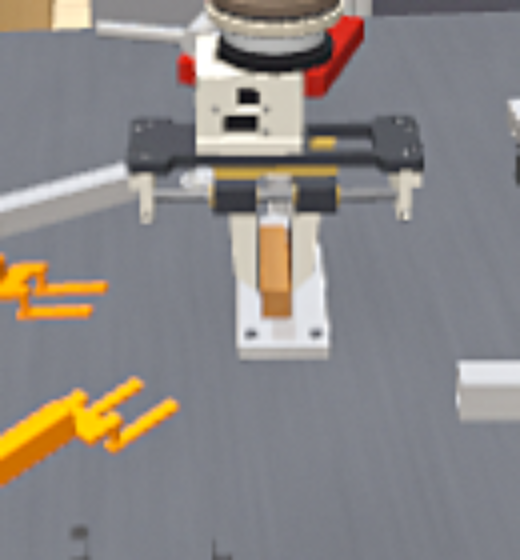

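```bash
python3 - <<'E'
from m import *
d=load('side5');C=cloud(d);hsv=cv2.cvtColor(d['frame'],cv2.COLOR_RGB2HSV)
m=np.zeros(hsv.shape[:2],bool); m[165:205,325:355]=True
m&=(hsv[...,1]>100)&(hsv[...,0]<25)
for r in range(165,205):
    c=np.where(m[r])[0]
    if len(c)>3:
        p=C[r,c[len(c)//2]]
        a=onz(d,[(c[0]-.5,r),(c[-1]+.5,r)],p[2]); print(r,c[0],c[-1],p.round(4),'midx',((a[0]+a[1])/2).round(4)[0],'w',(a[1]-a[0])[0].round(4))
# rib front and plate in same picture (side0)
d=load('side0');C=cloud(d)
for r in range(178,215,2):
    q=C[r,325:360]; k=(q[:,2]>.055)&(q[:,2]<.065)&(q[:,1]>.03)
    b=(q[:,2]>.006)&(q[:,2]<.016)
    print(r,'rib',np.where(k)[0]+325 if k.sum()<14 else (np.where(k)[0]+325)[[0,-1]], q[k].mean(0).round(4) if k.any() else '', 'base', (q[b][0].round(4),q[b][-1].round(4)) if b.any() else '')
E
```

```text
177 335 340 [ 0.5597 -0.0272  0.1429] midx 0.5583 w 0.0164
178 335 341 [ 0.5593 -0.0312  0.1419] midx 0.5593 w 0.0191
179 335 340 [ 0.5585 -0.0404  0.1435] midx 0.5572 w 0.0163
180 335 342 [ 0.5606 -0.0473  0.1438] midx 0.5593 w 0.0216
181 335 342 [ 0.5602 -0.052   0.1432] midx 0.5588 w 0.0215
182 335 342 [ 0.4674 -1.0788  0.6691] midx 0.4674 w 0.0
183 335 342 [ 0.5591 -0.0641  0.1434] midx 0.5577 w 0.0213
184 335 342 [ 0.5587 -0.068   0.1424] midx 0.5574 w 0.0212
185 335 342 [ 0.5584 -0.0717  0.1413] midx 0.5571 w 0.0212
186 335 342 [ 0.5577 -0.0788  0.1421] midx 0.5564 w 0.0211
187 335 342 [ 0.5567 -0.0903  0.1451] midx 0.5554 w 0.0208
188 335 342 [ 0.5569 -0.088   0.141 ] midx 0.5556 w 0.0209
189 335 342 [ 0.5561 -0.0966  0.1426] midx 0.5548 w 0.0208
190 335 342 [ 0.5559 -0.0988  0.1408] midx 0.5546 w 0.0207
191 335 342 [ 0.5553 -0.1058  0.1417] midx 0.554 w 0.0206
192 335 342 [ 0.5548 -0.1114  0.1417] midx 0.5535 w 0.0205
193 336 342 [ 0.5545 -0.1146  0.1406] midx 0.5545 w 0.0179
194 336 342 [ 0.5544 -0.115   0.1379] midx 0.5544 w 0.0179
195 336 342 [ 0.5547 -0.1113  0.1329] midx
[... 1067 characters left out ...]
[0.5432, 0.115 , 0.0128]), array([0.6099, 0.1096, 0.0122]))
196 rib []  base (array([0.5425, 0.1051, 0.011 ]), array([0.6085, 0.0974, 0.0118]))
198 rib []  base (array([0.5417, 0.094 , 0.0099]), array([0.6104, 0.087 , 0.0103]))
200 rib []  base (array([0.5407, 0.0798, 0.0108]), array([0.6085, 0.0705, 0.0124]))
202 rib []  base (array([0.5398, 0.0674, 0.0107]), array([0.6073, 0.0602, 0.0112]))
204 rib []  base (array([0.5388, 0.0535, 0.0117]), array([0.6061, 0.0492, 0.0105]))
206 rib []  base (array([0.5381, 0.0428, 0.0109]), array([0.6041, 0.0326, 0.0132]))
208 rib []  base (array([0.5437, 0.0368, 0.007 ]), array([0.6011, 0.0324, 0.0064]))
210 rib []  base 
212 rib []  base 
214 rib []  base
```

Request:
arm_command:
  deltas:
    - {"xyz": [0.2, 0.1, 0], "turn": 0, "jaw": 255}
    - {"xyz": [0.5, 0.35, 0], "turn": 0, "jaw": 255}
    - {"xyz": [0.9, 0.6, 0], "turn": 0, "jaw": 255}
    - {"xyz": [1.3, 0.8, 0], "turn": 0, "jaw": 255}
    - {"xyz": [1.7, 0.9, 0], "turn": 0, "jaw": 255}

```text
clock: 7.78
position: [0.5679, -0.0371, 0.1142]
ee_rot: [-2.289, -2.146, 0.007]
force: [0.1, -1.1, -3.5]
width: 0.211
```

```bash
python3 -c "
from k import *
to((.5687,-.022,.084),86.3)"
```

```text
clk 7.78 pos [ 0.5679 -0.0371  0.1142] head 86.3 tilt 0.35 F [ 0.11 -1.12 -3.49] T [-0.223  0.024 -0.034] w 0.2113 q [-0.3   0.48  0.38  1.86 -0.23  0.85  0.13]
delta cm [1.51 0.   3.01] turn 0.002767302779545844
```

Request:
arm_command:
  deltas:
    - {"xyz": [0.4, 0, 0.3], "turn": 0, "jaw": 255}
    - {"xyz": [0.8, 0, 0.8], "turn": 0, "jaw": 255}
    - {"xyz": [1.1, 0, 1.4], "turn": 0, "jaw": 255}
    - {"xyz": [1.4, 0, 2], "turn": 0, "jaw": 255}
    - {"xyz": [1.5, 0, 2.4], "turn": 0, "jaw": 255}

```text
clock: 8.2
position: [0.5681, -0.0214, 0.089]
ee_rot: [-2.287, -2.146, 0.008]
force: [0.4, 0.4, -4.5]
width: 0.213
```

Request:
arm_command:
  deltas:
    - {"xyz": [0, 0, 0.3], "turn": 0, "jaw": 255}
    - {"xyz": [0, 0, 0.3], "turn": 0, "jaw": 255}

```text
clock: 8.37
position: [0.5673, -0.0213, 0.0849]
ee_rot: [-2.287, -2.145, 0.011]
force: [-0.4, -0.3, -3.9]
width: 0.212
```

```bash
python3 -c "
from k import *
d=snap('top','top6'); a=d['frame'][120:220,220:340]; cv2.imwrite('pics/t6.png',cv2.resize(a,None,fx=6,fy=6,interpolation=2)[:,:,::-1])
d=snap('side','side6'); a=d['frame'][120:230,290:390]; cv2.imwrite('pics/s6.png',cv2.resize(a,None,fx=5,fy=5,interpolation=2)[:,:,::-1])
to((.5687,-.022,.084),86.3); print(st()[1].round(4))"
```

```text
clk 8.47 pos [ 0.5679 -0.0217  0.0858] head 86.32 tilt 0.45 F [ 0.68 -0.09 -3.55] T [-0.204  0.067  0.026] w 0.2111 q [-0.31  0.52  0.36  1.88 -0.25  0.79  0.12]
delta cm [-0.03  0.08  0.18] turn 0.017695622629673835
[[ 6.420e-02  9.979e-01 -7.800e-03]
 [ 9.979e-01 -6.420e-02 -2.000e-04]
 [-7.000e-04 -7.800e-03 -1.000e+00]]
```

View pics/t6.png

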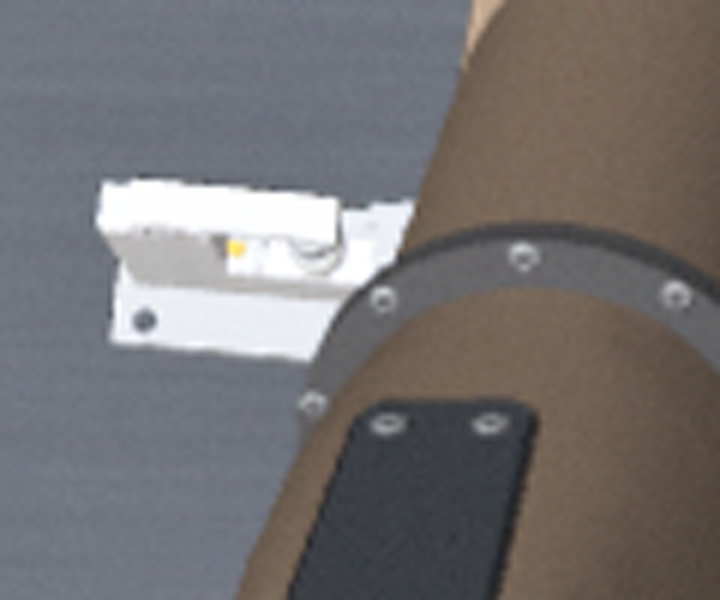

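View pics/s6.png

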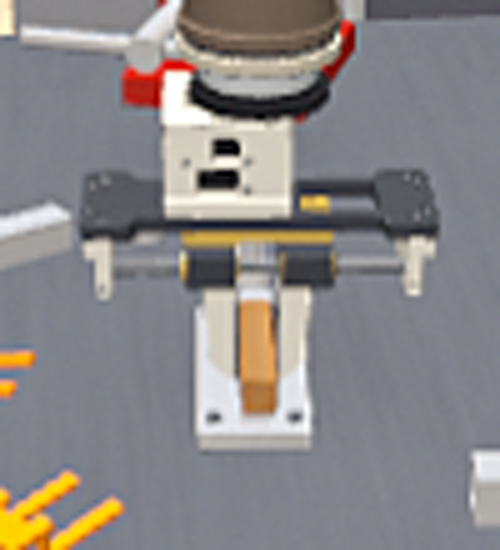

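```bash
python3 - <<'E'
from m import *
a=load('top0');b=load('top6');A=cloud(a);B=cloud(b)
df=(B[...,2]-A[...,2])
m=np.zeros(df.shape,bool);m[140:190,250:300]=True
k=m&(df>.02)&(B[...,2]<.12)&(B[...,2]>.03)
ys,xs=np.where(k)
for y,x in list(zip(ys,xs))[:40]: print(x,y,B[y,x].round(4),A[y,x].round(4))
s=load('side6');S=cloud(s);s0=load('side0');S0=cloud(s0)
k=(S[...,1]>.0)&(S[...,1]<.13)&(S[...,2]>.06)&(S[...,2]<.1)&(S[...,0]>.53)&(S[...,0]<.62)
print(k.sum());
for y,x in list(zip(*np.where(k)))[:30]: print(x,y,S[y,x].round(4))
E
```

```text
288 153 [0.597  0.0718 0.0839] [ 0.6189  0.0765 -0.0017]
282 154 [0.5956 0.0873 0.0777] [ 0.6157  0.0927 -0.0018]
283 154 [0.596  0.0849 0.0765] [6.153e-01 8.980e-02 3.000e-04]
284 154 [0.5956 0.0822 0.0782] [0.6154 0.0871 0.    ]
285 154 [0.5954 0.0796 0.0792] [6.153e-01 8.440e-02 4.000e-04]
286 154 [0.5939 0.0767 0.0853] [0.6146 0.0815 0.0038]
287 154 [0.5933 0.0741 0.0878] [6.155e-01 7.900e-02 2.000e-04]
288 154 [0.5946 0.0718 0.0831] [0.6154 0.0763 0.001 ]
282 155 [0.5927 0.0872 0.079 ] [0.6093 0.0916 0.0125]
283 155 [0.5937 0.0849 0.0752] [0.6104 0.0892 0.0085]
284 155 [0.5934 0.0823 0.0766] [0.6087 0.0861 0.0154]
285 155 [0.5912 0.0792 0.0854] [0.6092 0.0835 0.0137]
286 155 [0.5911 0.0766 0.086 ] [0.6097 0.0809 0.012 ]
287 155 [0.592  0.0743 0.0826] [6.127e-01 7.890e-02 2.000e-04]
288 155 [0.5925 0.0719 0.0809] [ 6.13e-01  7.63e-02 -5.00e-04]
282 156 [0.5908 0.0873 0.0759] [0.6065 0.0915 0.0129]
283 156 [0.5905 0.0847 0.0776] [0.607  0.089  0.0112]
284 156 [0.5893 0.0818 0.0824] [0.6066 0.0862 0.0129]
285 156 [0.5887 0.0791 0.0851] [0.6072 0.0836 0.0109]
286 156 [0.589  0.0767 
[... 1343 characters left out ...]
741 0.1016 0.0852]
340 175 [0.5772 0.1019 0.085 ]
341 175 [0.5804 0.1028 0.0844]
342 175 [0.5836 0.1038 0.0837]
343 175 [0.5869 0.1059 0.0825]
337 176 [0.5679 0.1009 0.0824]
338 176 [0.5715 0.1076 0.079 ]
339 176 [0.5741 0.1017 0.0817]
340 176 [0.5771 0.1004 0.0822]
341 176 [0.5801 0.0991 0.0827]
342 176 [0.5833 0.101  0.0817]
343 176 [0.5864 0.1001 0.0819]
337 177 [0.5682 0.1055 0.0767]
338 177 [0.571  0.1014 0.0786]
339 177 [0.5741 0.1011 0.0786]
340 177 [0.5767 0.0966 0.0807]
341 177 [0.5799 0.0973 0.0802]
342 177 [0.5833 0.1004 0.0785]
343 177 [0.5867 0.1033 0.0769]
337 178 [0.5665 0.0854 0.0834]
338 178 [0.5697 0.087  0.0824]
339 178 [0.5725 0.0834 0.0841]
340 178 [0.5756 0.0849 0.0832]
```

Request:
arm_command:
  deltas:
    - {"xyz": [0, 0.1, 0.2], "turn": 0, "jaw": 255}
    - {"xyz": [0, 0.1, 0.5], "turn": 0, "jaw": 255}
    - {"xyz": [0, 0.1, 0.8], "turn": 0, "jaw": 255}
    - {"xyz": [0, 0.1, 1.05], "turn": 0, "jaw": 255}
    - {"xyz": [0, 0.1, 1.2], "turn": 0, "jaw": 255}

```text
clock: 8.88
position: [0.5687, -0.0218, 0.0734]
ee_rot: [-2.288, -2.145, 0.01]
force: [-0.8, -0.6, -4.3]
width: 0.21
```

```bash
python3 -c "
from k import *
to((.5690,-.0217,.0657),86.3); print(st()[1].round(4))"
```

```text
clk 8.88 pos [ 0.5687 -0.0218  0.0734] head 86.31 tilt 0.47 F [-0.84 -0.64 -4.32] T [-0.251  0.064  0.019] w 0.2101 q [-0.3   0.54  0.35  1.89 -0.26  0.77  0.12]
delta cm [0.01 0.04 0.77] turn 0.012482891879130875
[[ 6.430e-02  9.979e-01 -8.200e-03]
 [ 9.979e-01 -6.430e-02 -2.000e-04]
 [-7.000e-04 -8.100e-03 -1.000e+00]]
```

Request:
arm_command:
  deltas:
    - {"xyz": [0, 0, 0.15], "turn": 0, "jaw": 255}
    - {"xyz": [0, 0, 0.25], "turn": 0, "jaw": 255}
    - {"xyz": [0, 0, 0.35], "turn": 0, "jaw": 255}
    - {"xyz": [0, 0, 0.45], "turn": 0, "jaw": 255}
    - {"xyz": [0, 0, 0.55], "turn": 0, "jaw": 255}

```text
clock: 9.3
position: [0.5688, -0.0218, 0.0679]
ee_rot: [-2.288, -2.145, 0.009]
force: [0.2, 0.2, -3.3]
width: 0.212
```

Request:
arm_command:
  deltas:
    - {"xyz": [0, 0, 0.1], "turn": 0, "jaw": 255}
    - {"xyz": [0, 0, 0.2], "turn": 0, "jaw": 255}
    - {"xyz": [0, 0, 0.2], "turn": 0, "jaw": 255}

```text
clock: 9.55
position: [0.5687, -0.0218, 0.0658]
ee_rot: [-2.288, -2.145, 0.009]
force: [-0.1, 0.4, -3.3]
width: 0.213
```

```bash
python3 - <<'E'
from k import *
from m import *
d=snap('top','top7'); a=d['frame'][120:220,220:340]; cv2.imwrite('pics/t7.png',cv2.resize(a,None,fx=6,fy=6,interpolation=2)[:,:,::-1])
d=snap('side','side7'); a=d['frame'][120:230,290:390]; cv2.imwrite('pics/s7.png',cv2.resize(a,None,fx=5,fy=5,interpolation=2)[:,:,::-1])
to((.5690,-.0217,.0657),86.3); print(st()[1].round(4))
a=load('top0');b=load('top7');A=cloud(a);B=cloud(b)
df=(B[...,2]-A[...,2])
m=np.zeros(df.shape,bool);m[145:172,265:300]=True
k=m&(B[...,2]<.09)&(B[...,2]>.045)&((df>.015)|((B[...,2]>.063)&(df>.003)))
for y in range(145,172):
    x=np.where(k[y])[0]
    if len(x): print(y,x[0],x[-1],B[y,x[0]].round(4),B[y,x[-1]].round(4),'zmed',np.median(B[y,x,2]).round(4))
E
```

```text
clk 9.65 pos [ 0.5688 -0.0218  0.0659] head 86.31 tilt 0.45 F [-0.52 -0.17 -2.43] T [-0.153 -0.002  0.023] w 0.2113 q [-0.3   0.55  0.35  1.9  -0.26  0.75  0.13]
delta cm [0.01 0.02 0.02] turn 0.013915161833040202
[[ 6.430e-02  9.979e-01 -7.900e-03]
 [ 9.979e-01 -6.430e-02 -1.000e-04]
 [-6.000e-04 -7.800e-03 -1.000e+00]]
155 282 287 [0.5979 0.0886 0.058 ] [0.5954 0.075  0.0693] zmed 0.0579
156 282 287 [0.5954 0.0885 0.0575] [0.5929 0.075  0.0687] zmed 0.059
157 282 287 [0.5924 0.0883 0.0591] [0.5914 0.0752 0.0639] zmed 0.0615
158 282 286 [0.5902 0.0884 0.057 ] [0.5886 0.0776 0.0646] zmed 0.0646
159 283 284 [0.5851 0.0851 0.0675] [0.5866 0.0829 0.0614] zmed 0.0645
160 277 283 [0.5777 0.0989 0.0862] [0.5828 0.0851 0.0661] zmed 0.0661
161 279 279 [0.58   0.0952 0.0659] [0.58   0.0952 0.0659] zmed 0.0659
162 278 280 [0.5775 0.0978 0.0654] [0.5777 0.0927 0.0648] zmed 0.0651
163 266 277 [0.5744 0.1285 0.0645] [0.5725 0.0995 0.0754] zmed 0.0754
164 271 278 [0.5672 0.1137 0.0855] [0.5723 0.0976 0.0651] zmed 0.0753
165 274 274 [0.5653 0.1062 0.0832] [0.5653 0.1062 0.0832] zmed 0.0832
166 275 275 [0.5672 0.1052 0.0637] [0.5672 0.1052 0.0637] zmed 0.0637
```

View pics/t7.png

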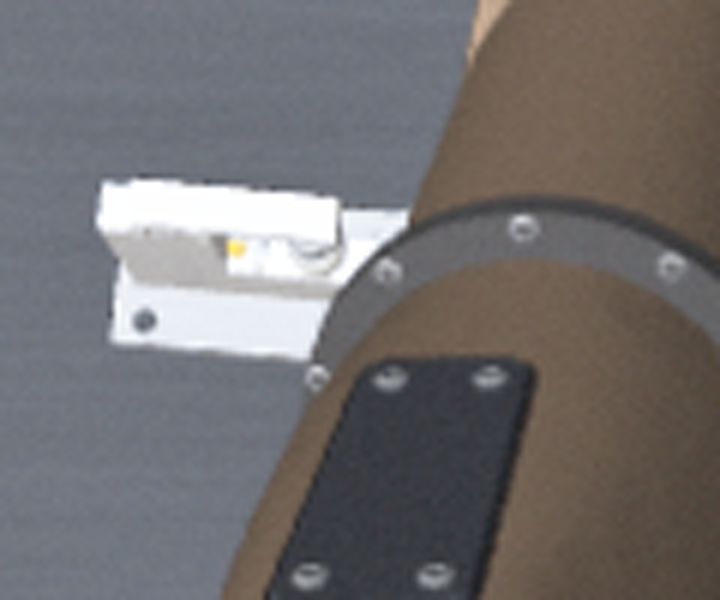

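View pics/s7.png

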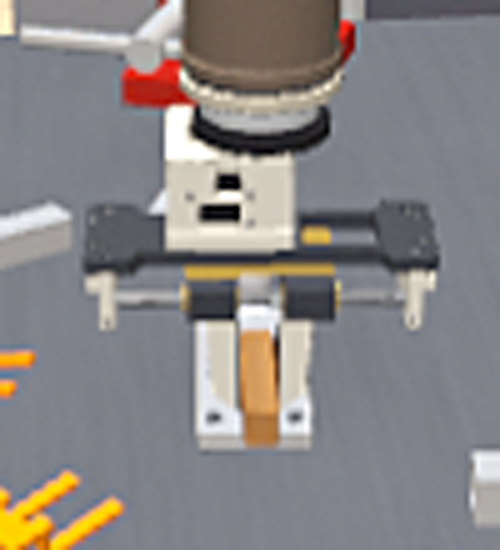

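Request:
arm_command:
  deltas:
    - {"xyz": [0.2, 0.02, 0], "turn": 0, "jaw": 255}
    - {"xyz": [0.5, 0.05, 0], "turn": 0, "jaw": 255}
    - {"xyz": [0.8, 0.05, 0], "turn": 0, "jaw": 255}
    - {"xyz": [1.1, 0.05, 0], "turn": 0, "jaw": 255}
    - {"xyz": [1.3, 0.05, 0], "turn": 0, "jaw": 255}

```text
clock: 10.07
position: [0.5702, -0.0082, 0.0659]
ee_rot: [-2.287, -2.146, 0.009]
force: [0.4, -1.7, -3.4]
width: 0.216
```

```bash
cat >> k.py <<'E'
O=np.array([.5772,.110]); ux=np.array([np.cos(np.radians(86.35)),np.sin(np.radians(86.35))]); uy=np.array([-ux[1],ux[0]])
def fx(n=1):
    o,M,h=st(); p=o['position'][:2]-O
    print('clk',round(o['clock'],2),'forkX',round((p@ux+.080)*1000,2),'lat',round((p@uy)*1000,2),'z',o['position'][2].round(4),'head',round(h,2),'tool z tilt',M[:2,2].round(4),'Fx',round(o['force'][:2]@ux,2),'Fy',round(o['force'][:2]@uy,2),'Fz',o['force'][2].round(2),'T',o['ft_torque'].round(3),'w',o['width'].round(3))
E
python3 -c "
from k import *
fx()"
```

```text
Traceback (most recent call last):
  File "k.py", line 15, in fx
    print('clk',round(o['clock'],2),'forkX',round((p@ux+.080)*1000,2),'lat',round((p@uy)*1000,2),'z',o['position'][2].round(4),'head',round(h,2),'tool z tilt',M[:2,2].round(4),'Fx',round(o['force'][:2]@ux,2),'Fy',round(o['force'][:2]@uy,2),'Fz',o['force'][2].round(2),'T',o['ft_torque'].round(3),'w',o['width'].round(3))
                                                                                                                                                                                                                                                                                                            ^^^^^^^^^^^^^^^^
AttributeError: 'float' object has no attribute 'round'
```

```bash
sed -i "s/o\['width'\].round(3)/round(float(o['width']),3)/" k.py; python3 -c "
from k import *
fx()"
```

```text
clk 10.07 forkX -38.45 lat -0.51 z 0.0659 head 86.34 tool z tilt [-0.0078 -0.    ] Fx -1.62 Fy -0.47 Fz -3.38 T [-0.37   0.058  0.039] w 0.216
```

Request:
arm_command:
  deltas:
    - {"xyz": [0.15, 0, 0], "turn": 0, "jaw": 255}
    - {"xyz": [0.3, 0, 0], "turn": 0, "jaw": 255}
    - {"xyz": [0.45, 0, 0], "turn": 0, "jaw": 255}
    - {"xyz": [0.6, 0, 0], "turn": 0, "jaw": 255}

```text
clock: 10.4
position: [0.5705, -0.0022, 0.0659]
ee_rot: [-2.287, -2.146, 0.009]
force: [0.1, -2.0, -2.4]
width: 0.214
```

```bash
python3 -c "
from k import *
fx()"
```

```text
clk 10.4 forkX -32.4 lat -0.5 z 0.0659 head 86.34 tool z tilt [-0.0078 -0.0001] Fx -1.98 Fy -0.24 Fz -2.41 T [-0.348  0.066 -0.006] w 0.214
```

Request:
arm_command:
  deltas:
    - {"xyz": [0.1, 0, 0], "turn": 0, "jaw": 255}
    - {"xyz": [0.2, 0, 0], "turn": 0, "jaw": 255}
    - {"xyz": [0.3, 0, 0], "turn": 0, "jaw": 255}
    - {"xyz": [0.4, 0, 0], "turn": 0, "jaw": 255}
    - {"xyz": [0.5, 0, 0], "turn": 0, "jaw": 255}

```text
clock: 10.82
position: [0.5708, 0.0005, 0.0661]
ee_rot: [-2.291, -2.145, 0.012]
force: [-0.5, -10.6, -1.3]
width: 0.211
```

```bash
python3 -c "
from k import *
fx()"
```

```text
clk 10.82 forkX -29.69 lat -0.55 z 0.0661 head 86.24 tool z tilt [-0.0078 -0.0025] Fx -10.63 Fy -0.14 Fz -1.31 T [-2.287  0.301  0.009] w 0.211
```

Request:
arm_command:
  deltas:
    - {"xyz": [0.3, 0, 0], "turn": 0, "jaw": 255}
    - {"xyz": [0.35, 0, 0], "turn": 0, "jaw": 255}
    - {"xyz": [0.4, 0, 0], "turn": 0, "jaw": 255}

```text
clock: 11.07
position: [0.5707, 0.0013, 0.0662]
ee_rot: [-2.295, -2.144, 0.015]
force: [-2.0, -11.2, 0.4]
width: 0.211
```

```bash
python3 -c "
from k import *
fx()"
```

```text
clk 11.07 forkX -28.91 lat -0.44 z 0.0662 head 86.1 tool z tilt [-0.0081 -0.0056] Fx -11.32 Fy 1.27 Fz 0.42 T [-2.403  0.425  0.136] w 0.211
```

Request:
arm_command:
  deltas:
    - {"xyz": [0.33, 0, 0], "turn": 0, "jaw": 255}
    - {"xyz": [0.38, 0, 0], "turn": 0, "jaw": 255}
    - {"xyz": [0.42, 0, 0], "turn": 0, "jaw": 255}

```text
clock: 11.32
position: [0.5707, 0.0024, 0.0664]
ee_rot: [2.298, 2.141, -0.019]
force: [-2.5, -10.8, 0.4]
width: 0.217
```

```bash
python3 -c "
from k import *
fx()
d=snap('top','top8'); a=d['frame'][120:220,220:340]; cv2.imwrite('pics/t8.png',cv2.resize(a,None,fx=6,fy=6,interpolation=2)[:,:,::-1])
d=snap('side','side8'); a=d['frame'][120:230,290:390]; cv2.imwrite('pics/s8.png',cv2.resize(a,None,fx=5,fy=5,interpolation=2)[:,:,::-1])
fx()"
```

```text
clk 11.32 forkX -27.76 lat -0.37 z 0.0664 head 85.96 tool z tilt [-0.0083 -0.0086] Fx -10.96 Fy 1.79 Fz 0.42 T [-2.322  0.403  0.187] w 0.217
clk 11.42 forkX -27.55 lat -0.36 z 0.0663 head 85.97 tool z tilt [-0.0083 -0.0084] Fx -9.07 Fy 1.69 Fz 1.05 T [-2.075  0.394  0.114] w 0.213
```

View pics/t8.png

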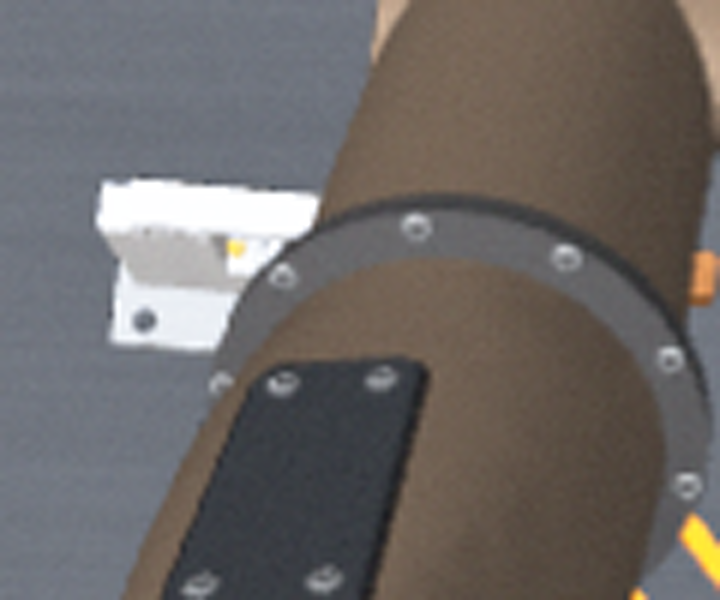

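View pics/s8.png

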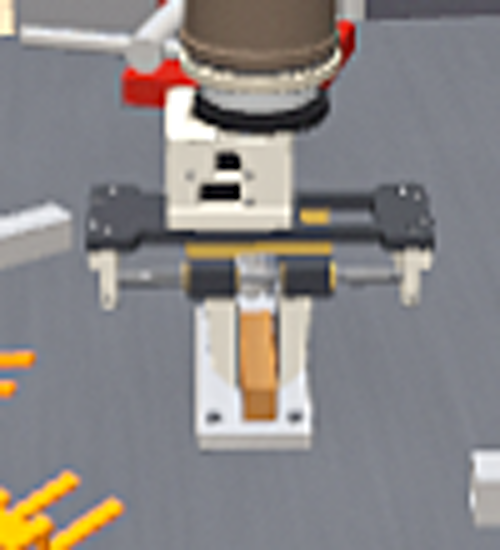

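Request:
arm_command:
  deltas:
    - {"xyz": [0.27, 0, 0], "turn": -0.3, "jaw": 255}
    - {"xyz": [0.35, 0, 0], "turn": -0.3, "jaw": 255}
    - {"xyz": [0.43, 0, 0], "turn": -0.3, "jaw": 255}
    - {"xyz": [0.5, 0, 0], "turn": -0.3, "jaw": 255}
    - {"xyz": [0.57, 0, 0], "turn": -0.3, "jaw": 255}

```text
clock: 11.83
position: [0.5711, 0.0056, 0.0665]
ee_rot: [2.293, 2.144, -0.021]
force: [-0.7, -10.4, -0.0]
width: 0.216
```

```bash
python3 -c "
from k import *
fx()"
```

```text
clk 11.83 forkX -24.6 lat -0.57 z 0.0665 head 86.14 tool z tilt [-0.0081 -0.0109] Fx -10.42 Fy 0.07 Fz -0.03 T [-2.07   0.3    0.048] w 0.216
```

Request:
arm_command:
  deltas:
    - {"xyz": [0.27, 0, 0], "turn": -0.2, "jaw": 255}
    - {"xyz": [0.33, 0, 0], "turn": -0.2, "jaw": 255}
    - {"xyz": [0.39, 0, 0], "turn": -0.2, "jaw": 255}
    - {"xyz": [0.44, 0, 0], "turn": -0.2, "jaw": 255}
    - {"xyz": [0.5, 0, 0], "turn": -0.2, "jaw": 255}

```text
clock: 12.25
position: [0.5714, 0.0079, 0.0667]
ee_rot: [2.291, 2.144, -0.024]
force: [-1.9, -9.3, -0.6]
width: 0.214
```

```bash
python3 -c "
from k import *
fx()"
```

```text
clk 12.25 forkX -22.29 lat -0.71 z 0.0667 head 86.21 tool z tilt [-0.008  -0.0135] Fx -9.39 Fy 1.29 Fz -0.61 T [-2.083  0.269  0.038] w 0.214
```

Request:
arm_command:
  deltas:
    - {"xyz": [0.28, 0, 0.03], "turn": -0.2, "jaw": 255}
    - {"xyz": [0.36, 0, 0.03], "turn": -0.2, "jaw": 255}
    - {"xyz": [0.44, 0, 0.03], "turn": -0.2, "jaw": 255}
    - {"xyz": [0.51, 0, 0.03], "turn": -0.2, "jaw": 255}
    - {"xyz": [0.57, 0, 0.03], "turn": -0.2, "jaw": 255}

```text
clock: 12.67
position: [0.5719, 0.0106, 0.0667]
ee_rot: [2.288, 2.143, -0.026]
force: [-1.7, -10.1, 2.1]
width: 0.211
```

```bash
python3 -c "
from k import *
fx()"
```

```text
clk 12.67 forkX -19.55 lat -1.01 z 0.0667 head 86.26 tool z tilt [-0.0076 -0.0163] Fx -10.21 Fy 1.06 Fz 2.14 T [-2.209  0.296  0.052] w 0.211
```

Request:
arm_command:
  deltas:
    - {"xyz": [0.28, -0.03, 0.03], "turn": -0.2, "jaw": 255}
    - {"xyz": [0.36, -0.03, 0.03], "turn": -0.2, "jaw": 255}
    - {"xyz": [0.44, -0.03, 0.03], "turn": -0.2, "jaw": 255}
    - {"xyz": [0.51, -0.03, 0.03], "turn": -0.2, "jaw": 255}
    - {"xyz": [0.57, -0.03, 0.03], "turn": -0.2, "jaw": 255}

```text
clock: 13.08
position: [0.5721, 0.013, 0.0668]
ee_rot: [2.285, 2.142, -0.029]
force: [-1.3, -9.9, 2.3]
width: 0.213
```

```bash
python3 -c "
from k import *
fx()"
```

```text
clk 13.08 forkX -17.08 lat -1.09 z 0.0668 head 86.3 tool z tilt [-0.007  -0.0192] Fx -9.92 Fy 0.66 Fz 2.29 T [-2.362  0.305  0.053] w 0.213
```

Request:
arm_command:
  deltas:
    - {"xyz": [0.28, 0, 0], "turn": -0.1, "jaw": 255}
    - {"xyz": [0.36, 0, 0], "turn": -0.1, "jaw": 255}
    - {"xyz": [0.44, 0, -0.01], "turn": -0.1, "jaw": 255}
    - {"xyz": [0.52, 0, -0.01], "turn": -0.1, "jaw": 255}
    - {"xyz": [0.58, 0, -0.01], "turn": -0.1, "jaw": 255}

```text
clock: 13.5
position: [0.5724, 0.016, 0.067]
ee_rot: [2.284, 2.14, -0.031]
force: [-0.5, -10.0, 1.0]
width: 0.215
```

```bash
python3 -c "
from k import *
fx()"
```

```text
clk 13.5 forkX -14.12 lat -1.21 z 0.067 head 86.27 tool z tilt [-0.0069 -0.0219] Fx -10.04 Fy -0.1 Fz 0.96 T [-2.179  0.268  0.036] w 0.215
```

Request:
arm_command:
  deltas:
    - {"xyz": [0.28, -0.03, 0], "turn": -0.1, "jaw": 255}
    - {"xyz": [0.36, -0.03, 0], "turn": -0.1, "jaw": 255}
    - {"xyz": [0.44, -0.03, -0.01], "turn": -0.1, "jaw": 255}
    - {"xyz": [0.52, -0.03, -0.01], "turn": -0.1, "jaw": 255}
    - {"xyz": [0.58, -0.03, -0.01], "turn": -0.1, "jaw": 255}

```text
clock: 13.92
position: [0.5726, 0.0192, 0.0673]
ee_rot: [2.283, 2.138, -0.034]
force: [-1.4, -8.8, -0.2]
width: 0.214
```

```bash
python3 -c "
from k import *
fx()"
```

```text
clk 13.92 forkX -10.95 lat -1.15 z 0.0673 head 86.24 tool z tilt [-0.0067 -0.0244] Fx -8.83 Fy 0.84 Fz -0.24 T [-2.12   0.202  0.038] w 0.214
```

Request:
arm_command:
  deltas:
    - {"xyz": [0.26, -0.02, 0], "turn": -0.2, "jaw": 255}
    - {"xyz": [0.34, -0.02, 0], "turn": -0.2, "jaw": 255}
    - {"xyz": [0.42, -0.02, 0.01], "turn": -0.2, "jaw": 255}
    - {"xyz": [0.49, -0.02, 0.01], "turn": -0.2, "jaw": 255}
    - {"xyz": [0.55, -0.02, 0.01], "turn": -0.2, "jaw": 255}

```text
clock: 14.33
position: [0.5728, 0.0217, 0.0674]
ee_rot: [2.281, 2.138, -0.036]
force: [0.2, -10.4, 0.6]
width: 0.215
```

```bash
python3 -c "
from k import *
fx()"
```

```text
clk 14.33 forkX -8.39 lat -1.22 z 0.0674 head 86.3 tool z tilt [-0.0064 -0.0271] Fx -10.33 Fy -0.82 Fz 0.62 T [-2.136  0.24   0.054] w 0.215
```

Request:
arm_command:
  deltas:
    - {"xyz": [0.28, -0.02, 0], "turn": -0.1, "jaw": 255}
    - {"xyz": [0.35, -0.02, 0], "turn": -0.1, "jaw": 255}
    - {"xyz": [0.42, -0.02, 0], "turn": -0.1, "jaw": 255}
    - {"xyz": [0.49, -0.02, 0], "turn": -0.1, "jaw": 255}
    - {"xyz": [0.55, -0.02, 0], "turn": -0.1, "jaw": 255}

```text
clock: 14.75
position: [0.573, 0.0243, 0.0675]
ee_rot: [2.28, 2.135, -0.039]
force: [-0.4, -9.0, 0.8]
width: 0.213
```

```bash
python3 -c "
from k import *
fx()"
```

```text
clk 14.75 forkX -5.79 lat -1.23 z 0.0675 head 86.25 tool z tilt [-0.0062 -0.0299] Fx -9.01 Fy -0.13 Fz 0.82 T [-2.159  0.288  0.053] w 0.213
```

Request:
arm_command:
  deltas:
    - {"xyz": [0.28, -0.02, 0], "turn": -0.2, "jaw": 255}
    - {"xyz": [0.35, -0.02, 0], "turn": -0.2, "jaw": 255}
    - {"xyz": [0.42, -0.02, 0], "turn": -0.2, "jaw": 255}
    - {"xyz": [0.48, -0.02, 0], "turn": -0.2, "jaw": 255}
    - {"xyz": [0.53, -0.02, 0], "turn": -0.2, "jaw": 255}

```text
clock: 15.17
position: [0.5732, 0.0267, 0.0677]
ee_rot: [2.277, 2.135, -0.042]
force: [-0.2, -9.8, 1.4]
width: 0.215
```

```bash
python3 -c "
from k import *
fx()
d=snap('top','top9'); a=np.hstack([cv2.resize(load(t)['frame'][140:180,230:290],None,fx=6,fy=6,interpolation=2) for t in('top0','top9')]); cv2.imwrite('pics/t9.png',a[:,:,::-1])
fx()"
```

```text
clk 15.17 forkX -3.36 lat -1.31 z 0.0677 head 86.31 tool z tilt [-0.006  -0.0325] Fx -9.81 Fy -0.4 Fz 1.43 T [-2.146  0.267  0.058] w 0.215
clk 15.22 forkX -3.21 lat -1.3 z 0.0677 head 86.32 tool z tilt [-0.006  -0.0324] Fx -9.33 Fy -0.0 Fz 0.26 T [-2.015  0.258  0.022] w 0.21
```

View pics/t9.png

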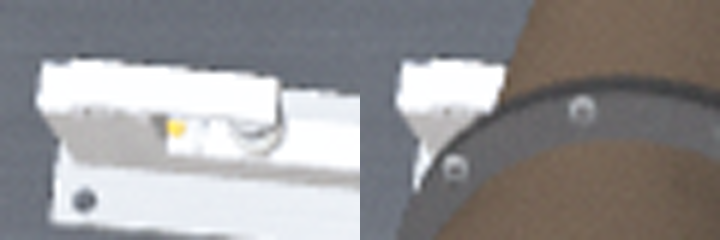

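```bash
python3 - <<'E'
from k import *
d=load('top0')
for u in range(254,275): 
    P=[onz(d,[(u,v)],.063)[0] for v in (161,162)]
    print(u,[tuple(d['frame'][v,u]) for v in (160,161,162)],'fixX',[round(((p[:2]-O)@ux)*1000,1) for p in P],cloud(d)[161,u,2].round(4))
E
```

```text
254 [(np.uint8(197), np.uint8(194), np.uint8(196)), (np.uint8(189), np.uint8(185), np.uint8(186)), (np.uint8(188), np.uint8(186), np.uint8(186))] fixX [np.float64(49.6), np.float64(49.3)] 0.0969
255 [(np.uint8(163), np.uint8(161), np.uint8(161)), (np.uint8(180), np.uint8(177), np.uint8(178)), (np.uint8(186), np.uint8(184), np.uint8(183))] fixX [np.float64(47.1), np.float64(46.8)] 0.1003
256 [(np.uint8(138), np.uint8(138), np.uint8(137)), (np.uint8(152), np.uint8(153), np.uint8(152)), (np.uint8(160), np.uint8(160), np.uint8(159))] fixX [np.float64(44.5), np.float64(44.2)] 0.09
257 [(np.uint8(163), np.uint8(152), np.uint8(138)), (np.uint8(161), np.uint8(149), np.uint8(131)), (np.uint8(155), np.uint8(151), np.uint8(144))] fixX [np.float64(41.9), np.float64(41.7)] 0.0742
258 [(np.uint8(251), np.uint8(232), np.uint8(149)), (np.uint8(252), np.uint8(231), np.uint8(112)), (np.uint8(243), np.uint8(229), np.uint8(201))] fixX [np.float64(39.4), np.float64(39.1)] 0.0639
259 [(np.uint8(252), np.uint8(238), np.uint8(172)), (np.uint8(252), np.uint8(230), np.uint8(110)), (np.uint8(248), np.uint8(229
[... 2279 characters left out ...]
int8(231), np.uint8(237)), (np.uint8(172), np.uint8(173), np.uint8(178))] fixX [np.float64(6.2), np.float64(5.9)] 0.1201
272 [(np.uint8(223), np.uint8(224), np.uint8(230)), (np.uint8(222), np.uint8(225), np.uint8(232)), (np.uint8(161), np.uint8(163), np.uint8(169))] fixX [np.float64(3.6), np.float64(3.3)] 0.1189
273 [(np.uint8(227), np.uint8(230), np.uint8(236)), (np.uint8(186), np.uint8(189), np.uint8(192)), (np.uint8(145), np.uint8(145), np.uint8(147))] fixX [np.float64(1.0), np.float64(0.8)] 0.1223
274 [(np.uint8(226), np.uint8(228), np.uint8(233)), (np.uint8(177), np.uint8(179), np.uint8(183)), (np.uint8(189), np.uint8(191), np.uint8(193))] fixX [np.float64(-1.5), np.float64(-1.8)] 0.119
```

Request:
arm_command:
  deltas:
    - {"xyz": [0.28, -0.02, 0], "turn": -0.1, "jaw": 255}
    - {"xyz": [0.34, -0.02, 0], "turn": -0.1, "jaw": 255}
    - {"xyz": [0.39, -0.02, 0], "turn": -0.1, "jaw": 255}
    - {"xyz": [0.43, -0.02, 0], "turn": -0.1, "jaw": 255}
    - {"xyz": [0.47, -0.02, 0], "turn": -0.1, "jaw": 255}

```text
clock: 15.63
position: [0.5732, 0.0281, 0.0679]
ee_rot: [2.277, 2.132, -0.045]
force: [-0.3, -12.3, 1.3]
width: 0.213
```

```bash
python3 -c "
from k import *
fx()"
```

```text
clk 15.63 forkX -2.0 lat -1.27 z 0.0679 head 86.25 tool z tilt [-0.006  -0.0357] Fx -12.29 Fy -0.46 Fz 1.29 T [-2.568  0.324  0.03 ] w 0.213
```

Request:
arm_command:
  deltas:
    - {"xyz": [0.37, -0.01, 0], "turn": -0.1, "jaw": 255}
    - {"xyz": [0.4, -0.01, 0], "turn": -0.1, "jaw": 255}
    - {"xyz": [0.43, -0.01, 0], "turn": -0.1, "jaw": 255}
    - {"xyz": [0.45, -0.01, 0], "turn": -0.1, "jaw": 255}

```text
clock: 15.97
position: [0.5733, 0.0285, 0.0681]
ee_rot: [2.276, 2.129, -0.049]
force: [-2.2, -12.4, 2.9]
width: 0.212
```

```bash
python3 -c "
from k import *
fx()"
```

```text
clk 15.97 forkX -1.56 lat -1.28 z 0.0681 head 86.17 tool z tilt [-0.0062 -0.0396] Fx -12.47 Fy 1.39 Fz 2.85 T [-2.957  0.457  0.09 ] w 0.212
```

Request:
arm_command:
  deltas:
    - {"xyz": [0.43, -0.01, -0.02], "turn": -0.1, "jaw": 255}
    - {"xyz": [0.46, -0.01, -0.02], "turn": -0.1, "jaw": 255}
    - {"xyz": [0.48, -0.01, -0.02], "turn": -0.1, "jaw": 255}

```text
clock: 16.22
position: [0.5732, 0.029, 0.0684]
ee_rot: [2.276, 2.125, -0.054]
force: [-0.9, -14.2, 1.9]
width: 0.215
```

```bash
python3 -c "
from k import *
fx()
for i in range(3): get_image('side'); fx()"
```

```text
clk 16.22 forkX -1.09 lat -1.16 z 0.0684 head 86.08 tool z tilt [-0.0067 -0.0437] Fx -14.22 Fy 0.02 Fz 1.89 T [-3.046  0.409  0.103] w 0.215
clk 16.27 forkX -1.07 lat -1.16 z 0.0684 head 86.08 tool z tilt [-0.0067 -0.0437] Fx -13.31 Fy 0.41 Fz 1.67 T [-2.929  0.424  0.056] w 0.212
clk 16.32 forkX -1.1 lat -1.16 z 0.0684 head 86.07 tool z tilt [-0.0067 -0.0437] Fx -13.56 Fy 0.67 Fz 1.72 T [-2.929  0.476  0.064] w 0.216
clk 16.37 forkX -1.09 lat -1.14 z 0.0684 head 86.07 tool z tilt [-0.0067 -0.0436] Fx -14.32 Fy 0.92 Fz 2.68 T [-2.889  0.467  0.112] w 0.214
```

Request:
arm_command:
  deltas:
    - {"xyz": [0.47, 0, 0], "turn": -0.1, "jaw": 255}
    - {"xyz": [0.5, 0, 0], "turn": -0.1, "jaw": 255}
    - {"xyz": [0.5, 0, 0], "turn": -0.1, "jaw": 255}

```text
clock: 16.62
position: [0.5732, 0.0293, 0.0686]
ee_rot: [2.276, 2.121, -0.06]
force: [-1.8, -14.3, 2.8]
width: 0.215
```

```bash
python3 -c "
from k import *
fx()
for i in range(3): get_image('side'); fx()"
```

```text
clk 16.62 forkX -0.83 lat -1.12 z 0.0686 head 85.97 tool z tilt [-0.0074 -0.0482] Fx -14.37 Fy 0.92 Fz 2.75 T [-3.147  0.573  0.144] w 0.215
clk 16.67 forkX -0.83 lat -1.11 z 0.0686 head 85.96 tool z tilt [-0.0074 -0.0481] Fx -14.93 Fy 1.44 Fz 2.85 T [-3.13   0.597  0.112] w 0.212
clk 16.72 forkX -0.82 lat -1.12 z 0.0686 head 85.96 tool z tilt [-0.0074 -0.0481] Fx -14.11 Fy 1.6 Fz 2.26 T [-3.121  0.599  0.161] w 0.217
clk 16.77 forkX -0.81 lat -1.07 z 0.0686 head 85.97 tool z tilt [-0.0074 -0.0481] Fx -13.98 Fy 2.12 Fz 3.47 T [-3.117  0.584  0.145] w 0.217
```

Request:
arm_command:
  deltas:
    - {"xyz": [-0.1, 0, 0.01], "turn": -0.1, "jaw": 255}
    - {"xyz": [-0.4, 0, 0.02], "turn": -0.2, "jaw": 255}
    - {"xyz": [-0.8, 0, 0.04], "turn": -0.3, "jaw": 255}
    - {"xyz": [-1.3, 0, 0.06], "turn": -0.3, "jaw": 255}
    - {"xyz": [-1.8, 0, 0.09], "turn": -0.3, "jaw": 255}

```text
clock: 17.18
position: [0.5719, 0.0114, 0.0685]
ee_rot: [2.27, 2.128, -0.059]
force: [-1.3, -0.4, -3.6]
width: 0.21
```

```bash
python3 -c "
from k import *
d=snap('side','sideA'); a=d['frame'][120:230,290:390]; cv2.imwrite('pics/sA.png',cv2.resize(a,None,fx=5,fy=5,interpolation=2)[:,:,::-1])
fx();print(st()[1].round(4))"
```

```text
clk 17.23 forkX -20.36 lat -0.94 z 0.0686 head 86.22 tool z tilt [-0.0074 -0.0485] Fx -1.84 Fy -0.38 Fz -3.73 T [-0.184  0.025 -0.022] w 0.212
[[ 0.0659  0.9978 -0.0074]
 [ 0.9966 -0.0662 -0.0485]
 [-0.0489 -0.0042 -0.9988]]
```

Request:
arm_command:
  deltas:
    - {"xyz": [-0.8, 0, 0.04], "turn": 0, "jaw": 255}
    - {"xyz": [-1.8, 0, 0.09], "turn": 0, "jaw": 255}
    - {"xyz": [-3, 0, 0.15], "turn": 0, "jaw": 255}
    - {"xyz": [-4.2, 0, 0.21], "turn": 0, "jaw": 255}
    - {"xyz": [-5.4, 0, 0.27], "turn": 0, "jaw": 255}

```text
clock: 17.65
position: [0.5679, -0.046, 0.0686]
ee_rot: [2.272, 2.125, -0.06]
force: [0.3, -1.0, -2.4]
width: 0.21
```

Request:
arm_command:
  deltas:
    - {"xyz": [-1.2, 0, 0.06], "turn": 0, "jaw": 255}
    - {"xyz": [-2.4, 0, 0.12], "turn": 0, "jaw": 255}
    - {"xyz": [-3.4, 0, 0.17], "turn": 0, "jaw": 255}
    - {"xyz": [-4, 0, 0.2], "turn": 0, "jaw": 255}
    - {"xyz": [-4.2, 0, 0.21], "turn": 0, "jaw": 255}

```text
clock: 18.07
position: [0.5649, -0.0897, 0.0686]
ee_rot: [2.273, 2.122, -0.061]
force: [-0.2, 0.3, -3.1]
width: 0.21
```

```bash
python3 -c "
from k import *
d=snap('side','sideB'); a=d['frame'][120:260,270:400]; cv2.imwrite('pics/sB.png',cv2.resize(a,None,fx=4,fy=4,interpolation=2)[:,:,::-1])
d=snap('top','topB'); a=d['frame'][120:220,220:340]; cv2.imwrite('pics/tB.png',cv2.resize(a,None,fx=6,fy=6,interpolation=2)[:,:,::-1])
fx();print(st()[1].round(4))"
```

```text
clk 18.17 forkX -118.54 lat -0.57 z 0.0685 head 86.14 tool z tilt [-0.0075 -0.0487] Fx 1.34 Fy -1.09 Fz -2.71 T [-0.039  0.051 -0.001] w 0.213
[[ 0.0672  0.9977 -0.0075]
 [ 0.9965 -0.0675 -0.0487]
 [-0.0491 -0.0042 -0.9988]]
```

View pics/sB.png

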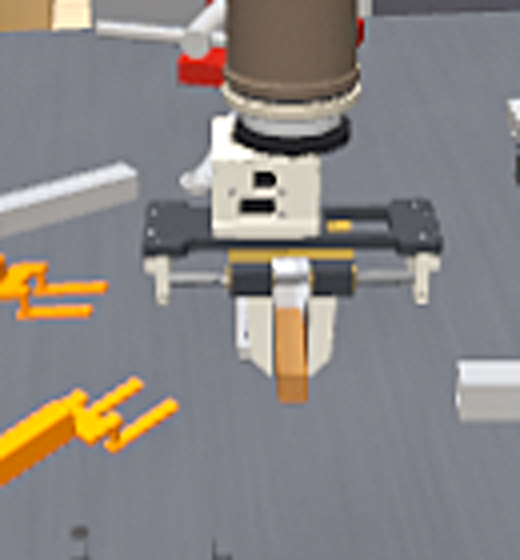

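View pics/tB.png

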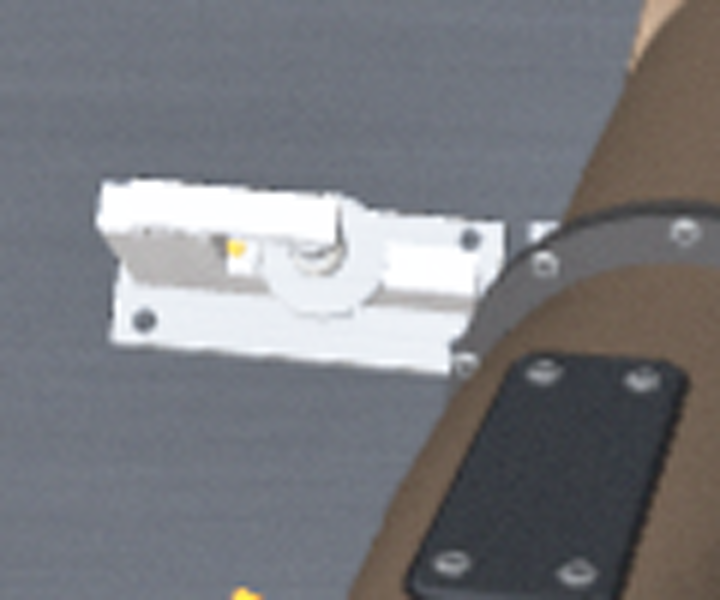

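Request:
arm_command:
  deltas:
    - {"xyz": [-0.8, 0, -0.8], "turn": 0, "jaw": 255}
    - {"xyz": [-1.6, 0, -2], "turn": 0, "jaw": 255}
    - {"xyz": [-2.4, 0, -3.5], "turn": 3, "jaw": 255}
    - {"xyz": [-3.4, 0, -4.8], "turn": 8, "jaw": 255}
    - {"xyz": [-4.6, 0, -5.5], "turn": 14, "jaw": 255}

```text
clock: 18.58
position: [0.5634, -0.131, 0.1278]
ee_rot: [2.512, 1.826, -0.05]
force: [0.3, -0.4, -3.4]
width: 0.213
```

```bash
python3 -c "
from k import *
to((.4704,-.2478,.115),.6)"
```

```text
clk 18.58 pos [ 0.5634 -0.131   0.1278] head 72.01 tilt 2.77 F [ 0.34 -0.43 -3.43] T [-0.093  0.041  0.008] w 0.2128 q [-0.24  0.49  0.48  1.84 -0.22  0.87  0.03]
delta cm [-13.91  -5.25   1.89] turn 71.41140632969578
```

Request:
arm_command:
  deltas:
    - {"xyz": [-1.5, -0.5, 0], "turn": 6, "jaw": 255}
    - {"xyz": [-3.2, -1.1, 0], "turn": 12, "jaw": 255}
    - {"xyz": [-5, -1.8, 0.1], "turn": 18.5, "jaw": 255}
    - {"xyz": [-6.8, -2.5, 0.2], "turn": 25, "jaw": 255}
    - {"xyz": [-8.6, -3.2, 0.3], "turn": 31.5, "jaw": 255}

```text
clock: 19.0
position: [0.5061, -0.2031, 0.1292]
ee_rot: [2.909, 1.067, -0.032]
force: [-0.5, 0.6, -3.2]
width: 0.213
```

```bash
python3 -c "
from k import *
to((.4704,-.2478,.115),.6)"
```

```text
clk 19.0 pos [ 0.5061 -0.2031  0.1292] head 40.25 tilt 2.73 F [-0.48  0.57 -3.23] T [-0.066  0.176 -0.043] w 0.2127 q [-0.22  0.46  0.65  1.94 -0.3   0.84 -0.29]
delta cm [-5.56  1.05  1.65] turn 39.64810425386872
```

Request:
arm_command:
  deltas:
    - {"xyz": [-1.3, 0.2, 0], "turn": 7, "jaw": 255}
    - {"xyz": [-2.6, 0.5, 0], "turn": 14, "jaw": 255}
    - {"xyz": [-3.8, 0.7, 0.2], "turn": 21, "jaw": 255}
    - {"xyz": [-4.8, 0.9, 0.4], "turn": 28, "jaw": 255}
    - {"xyz": [-5.4, 1, 0.5], "turn": 34, "jaw": 255}

```text
clock: 19.42
position: [0.4707, -0.2465, 0.127]
ee_rot: [3.091, 0.16, -0.01]
force: [-0.2, -0.5, -3.4]
width: 0.214
```

Request:
arm_command:
  deltas:
    - {"xyz": [0, 0, 0.4], "turn": 4, "jaw": 255}
    - {"xyz": [0, 0, 0.6], "turn": 5.6, "jaw": 255}
    - {"xyz": [0, 0, 0.6], "turn": 5.6, "jaw": 255}
    - {"xyz": [0, 0, 0.6], "turn": 5.6, "jaw": 255}

```text
clock: 19.75
position: [0.4711, -0.2462, 0.1211]
ee_rot: [3.095, 0.014, -0.006]
force: [-0.1, 0.1, -2.9]
width: 0.216
```

```bash
python3 -c "
from k import *
d=snap('side','sideC'); a=d['frame'][170:300,250:400]; cv2.imwrite('pics/sC.png',cv2.resize(a,None,fx=4,fy=4,interpolation=2)[:,:,::-1])
d=snap('top','topC'); a=d['frame'][120:220,220:340]; cv2.imwrite('pics/tC.png',cv2.resize(a,None,fx=6,fy=6,interpolation=2)[:,:,::-1])
to((.4704,-.2478,.06),.6);print(st()[1].round(4))"
```

```text
clk 19.85 pos [ 0.4711 -0.2464  0.1212] head 0.48 tilt 2.7 F [ 0.59 -0.38 -2.88] T [0.064 0.177 0.027] w 0.2116 q [-0.25  0.5   0.84  1.99 -0.44  0.83 -0.74]
delta cm [-0.05 -0.15  6.12] turn -0.12497084550381032
[[ 1.      0.0085 -0.0036]
 [ 0.0083 -0.9989 -0.0469]
 [-0.004   0.0469 -0.9989]]
```

View pics/sC.png

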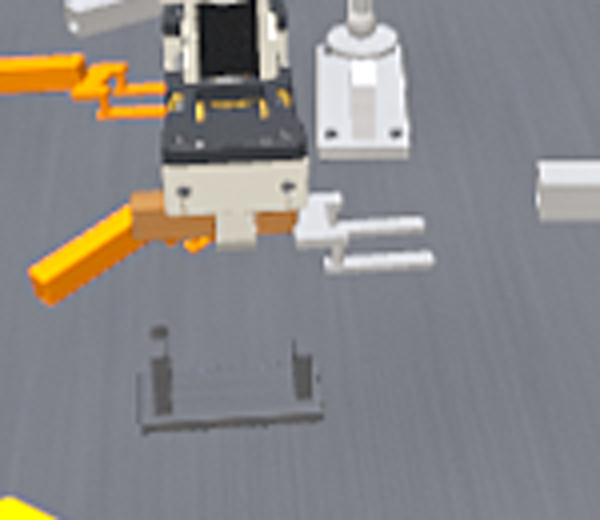

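View pics/tC.png

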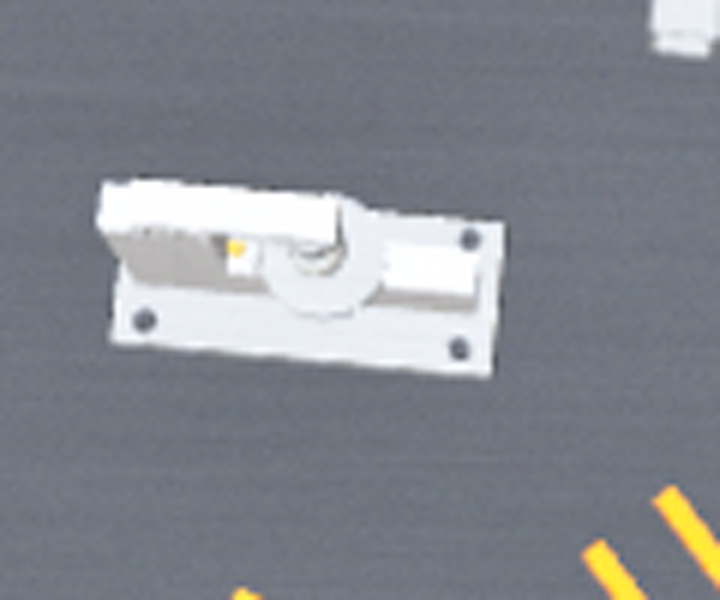

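```bash
python3 -c "
from k import *
to((.4704,-.2486,.047),.6);to((.4704,-.2486,.0385),.6)"
```

```text
clk 19.85 pos [ 0.4711 -0.2464  0.1212] head 0.48 tilt 2.7 F [ 0.59 -0.38 -2.88] T [0.064 0.177 0.027] w 0.2116 q [-0.25  0.5   0.84  1.99 -0.44  0.83 -0.74]
delta cm [-0.04 -0.13  7.42] turn -0.12497084550381032
clk 19.85 pos [ 0.4711 -0.2464  0.1212] head 0.48 tilt 2.7 F [ 0.59 -0.38 -2.88] T [0.064 0.177 0.027] w 0.2116 q [-0.25  0.5   0.84  1.99 -0.44  0.83 -0.74]
delta cm [-0.04 -0.17  8.27] turn -0.12497084550381032
```

Request:
arm_command:
  deltas:
    - {"xyz": [0, 0, 1.5], "turn": 0, "jaw": 255}
    - {"xyz": [0, -0.1, 3.2], "turn": 0, "jaw": 255}
    - {"xyz": [0, -0.1, 5], "turn": 0, "jaw": 255}
    - {"xyz": [0, -0.1, 6.2], "turn": 0, "jaw": 255}
    - {"xyz": [0, -0.1, 6.9], "turn": 0, "jaw": 255}

```text
clock: 20.27
position: [0.4704, -0.2483, 0.0511]
ee_rot: [3.095, 0.015, -0.008]
force: [-0.2, -0.0, -2.2]
width: 0.209
```

```bash
python3 -c "
from k import *
d=snap('side','sideD'); a=d['frame'][190:300,250:400]; cv2.imwrite('pics/sD.png',cv2.resize(a,None,fx=5,fy=5,interpolation=2)[:,:,::-1])
to((.4704,-.2486,.0385),.6);print(st()[1].round(4))"
```

```text
clk 20.32 pos [ 0.4701 -0.2483  0.0506] head 0.52 tilt 2.67 F [-0.44  0.48 -2.97] T [ 0.096  0.296 -0.006] w 0.2104 q [-0.16  0.6   0.73  2.04 -0.55  0.69 -0.65]
delta cm [ 0.03 -0.02  1.21] turn -0.08267675007661524
[[ 0.9999  0.0093 -0.0056]
 [ 0.009  -0.9989 -0.0463]
 [-0.006   0.0462 -0.9989]]
```

View pics/sD.png

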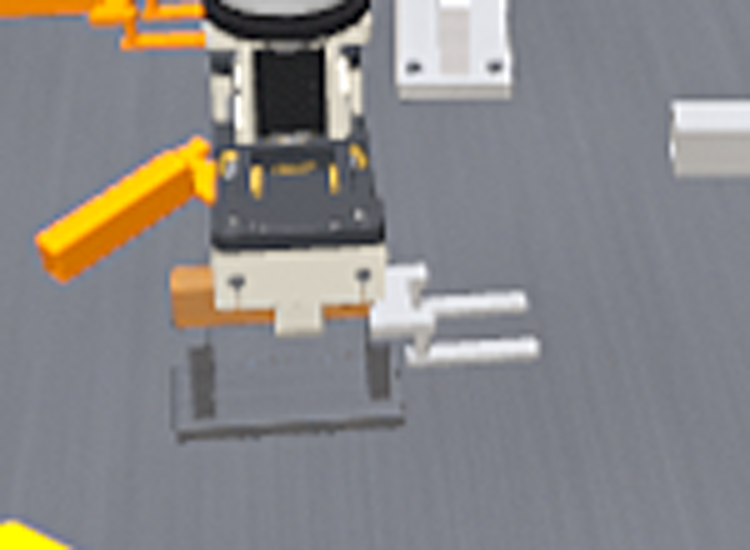

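Aligned over the rest. I lower it slowly and watch the force.

Request:
arm_command:
  deltas:
    - {"xyz": [0, 0, 0.3], "turn": 0, "jaw": 255}
    - {"xyz": [0, 0, 0.6], "turn": 0, "jaw": 255}
    - {"xyz": [0, 0, 0.85], "turn": 0, "jaw": 255}
    - {"xyz": [0, 0, 1.05], "turn": 0, "jaw": 255}
    - {"xyz": [0, 0, 1.2], "turn": 0, "jaw": 255}

```text
clock: 20.73
position: [0.4703, -0.2488, 0.0387]
ee_rot: [3.095, 0.014, -0.008]
force: [-0.0, 0.5, -2.4]
width: 0.215
```

```bash
python3 -c "
from k import *
to((.4704,-.2486,.0380),.6)"
```

```text
clk 20.73 pos [ 0.4703 -0.2488  0.0387] head 0.53 tilt 2.67 F [-0.01  0.47 -2.36] T [0.082 0.19  0.028] w 0.2153 q [-0.14  0.61  0.71  2.05 -0.57  0.67 -0.63]
delta cm [ 0.01 -0.03  0.07] turn -0.07265405531930469
```

Request:
arm_command:
  deltas:
    - {"xyz": [0, 0, 0.05], "turn": 0, "jaw": 255}
    - {"xyz": [0, 0, 0.1], "turn": 0, "jaw": 255}
    - {"xyz": [0, 0, 0.12], "turn": 0, "jaw": 255}

```text
clock: 20.98
position: [0.4705, -0.249, 0.0377]
ee_rot: [3.095, 0.014, -0.008]
force: [-0.0, 1.0, -0.1]
width: 0.214
```

```bash
python3 -c "
from k import *
to((.4704,-.2486,.0380),.6)"
```

```text
clk 20.98 pos [ 0.4705 -0.249   0.0377] head 0.53 tilt 2.68 F [-0.03  0.99 -0.05] T [ 0.167  0.339 -0.044] w 0.2143 q [-0.14  0.61  0.71  2.05 -0.57  0.67 -0.63]
delta cm [-0.01 -0.04 -0.03] turn -0.073887304093887
```

Request:
arm_command:
  deltas:
    - {"xyz": [0, 0, 0], "turn": 0, "jaw": 198}
    - {"xyz": [0, 0, 0], "turn": 0, "jaw": 194}
    - {"xyz": [0, 0, 0], "turn": 0, "jaw": 185}
    - {"xyz": [0, 0, 0], "turn": 0, "jaw": 165}
    - {"xyz": [0, 0, 0], "turn": 0, "jaw": 130}
  force: 10

```text
clock: 21.4
position: [0.4706, -0.249, 0.0378]
ee_rot: [3.095, 0.015, -0.007]
force: [0.1, -0.3, -0.1]
width: 0.374
```

Request:
arm_command:
  deltas:
    - {"xyz": [0, 0, 0], "turn": 0, "jaw": 80}
    - {"xyz": [0, 0, 0], "turn": 0, "jaw": 40}
    - {"xyz": [0, 0, 0], "turn": 0, "jaw": 30}
    - {"xyz": [0, 0, 0], "turn": 0, "jaw": 30}
    - {"xyz": [0, 0, 0], "turn": 0, "jaw": 30}

```text
clock: 21.82
position: [0.4706, -0.249, 0.0378]
ee_rot: [3.095, 0.015, -0.007]
force: [-0.3, 0.0, 0.6]
width: 0.731
```

```bash
python3 -c "
from k import *
d=snap('side','sideE'); a=d['frame'][190:300,250:400]; cv2.imwrite('pics/sE.png',cv2.resize(a,None,fx=5,fy=5,interpolation=2)[:,:,::-1])
to((.4704,-.2490,.15),.6)"
```

```text
clk 21.87 pos [ 0.4706 -0.249   0.0378] head 0.53 tilt 2.68 F [ 0.26  0.36 -0.22] T [0.038 0.131 0.006] w 0.7758 q [-0.14  0.61  0.71  2.05 -0.57  0.67 -0.63]
delta cm [ -0.07   0.52 -11.21] turn -0.07149188508600446
```

View pics/sE.png

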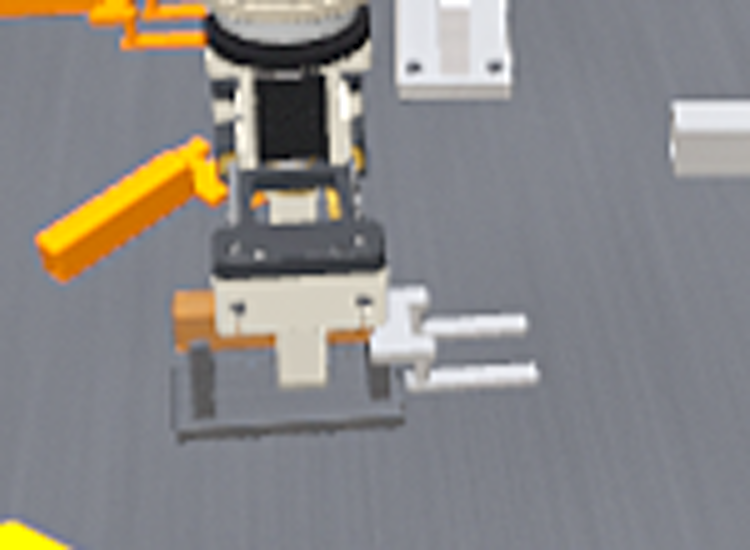

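Released with the fork in its saddles. I rise straight up, then check both ends.

Request:
arm_command:
  deltas:
    - {"xyz": [0, 0.1, -2], "turn": 0, "jaw": 10}
    - {"xyz": [0, 0.2, -4], "turn": 0, "jaw": 10}
    - {"xyz": [0, 0.3, -6.5], "turn": 0, "jaw": 10}
    - {"xyz": [0, 0.4, -9.5], "turn": 0, "jaw": 10}
    - {"xyz": [0, 0.5, -13], "turn": 0, "jaw": 10}

```text
clock: 22.28
position: [0.4702, -0.2476, 0.1683]
ee_rot: [3.095, 0.014, -0.011]
force: [1.6, 0.7, -0.1]
width: 0.96
```

Request:
arm_command:
  deltas:
    - {"xyz": [-3, 0, -1], "turn": 0, "jaw": 10}
    - {"xyz": [-6, 0, -2], "turn": 0, "jaw": 10}
    - {"xyz": [-8, 0, -2], "turn": 0, "jaw": 10}
    - {"xyz": [-8, 0, -2], "turn": 0, "jaw": 10}

```text
clock: 22.62
position: [0.3863, -0.2475, 0.189]
ee_rot: [3.098, 0.008, -0.011]
force: [-0.0, -0.8, -0.1]
width: 0.964
```

```bash
python3 - <<'E'
from k import *
from m import *
d=snap('side','sideF'); t=snap('top','topF')
a=cv2.resize(d['frame'][140:300,250:400],None,fx=3,fy=3,interpolation=2); b=cv2.resize(t['frame'][140:240,220:440],None,fx=3,fy=3)
cv2.imwrite('pics/sF.png',a[:,:,::-1]);cv2.imwrite('pics/tF.png',t['frame'][:,:,::-1])
to((.4,-.2,.2))
for n,x in(('side',d),('top',t)):
    C=cloud(x);hsv=cv2.cvtColor(x['frame'],cv2.COLOR_RGB2HSV);X,Y,Z=C[...,0],C[...,1],C[...,2]
    box=(X>.38)&(X<.62)&(Y>-.32)&(Y<-.18)
    m=box&(hsv[...,1]>120)&(Z>.062)&(Z<.070)
    if m.sum()>30: print(n,'handle',m.sum(),rect(C[m]),np.median(Z[m]))
    k=(X>.54)&(X<.62)&(Y>.06)&(Y<.15)&(Z>.0635)&(Z<.0685)
    P=C[k]; f=(P[:,:2]-O)@np.c_[ux,uy]*1000
    print('cap pts',k.sum(),'zmed',np.median(P[:,2]),'x',f[:,0].min(),f[:,0].max(),'y',f[:,1].min(),f[:,1].max())
    A=np.c_[P[:,:2]-P[:,:2].mean(0),np.ones(len(P))]; print('slope',np.linalg.lstsq(A,P[:,2],rcond=None)[0][:2])
E
```

```text
clk 22.72 pos [ 0.3903 -0.2471  0.1891] head 0.48 tilt 2.6 F [ 0.01 -0.55 -0.66] T [0.013 0.18  0.014] w 0.9638 q [-0.38  0.28  1.    2.07 -0.24  0.91 -0.82]
delta cm [ 1.   -4.65 -1.31] turn None
side handle 211 (array([ 459.5, -250.8]), array([21.3, 92.8]), np.float32(0.67)) 0.0667330531812278
cap pts 89 zmed 0.06566150783392166 x -29.870266996826853 17.386436612728797 y -25.785190967502594 24.308418164094878
slope [ 0.00053974 -0.00793114]
top handle 135 (array([ 473.1, -247.8]), array([18.8, 57.2]), np.float32(-1.35)) 0.06682416612742292
cap pts 172 zmed 0.06613302408082389 x -46.42723735367877 39.764200709786515 y -27.14880013077417 26.235893234274815
slope [0.00514898 0.00938938]
```

View pics/sF.png

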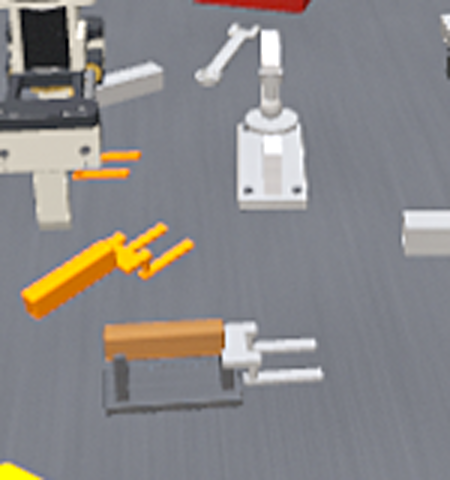

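View pics/tF.png

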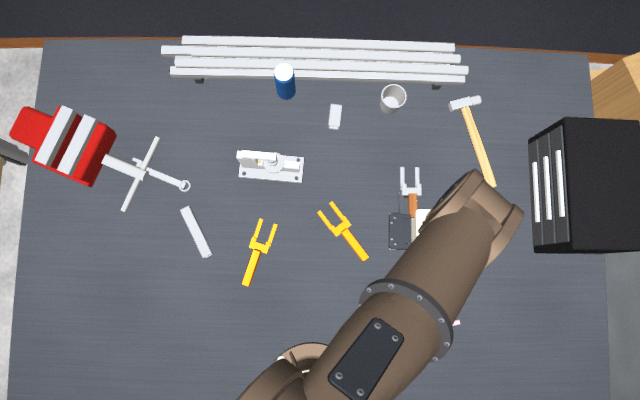

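```bash
python3 -c "
from h import *
o=observe(); print(abs(o['dq']).max(),o['clock']); print(sign_off())"
```

```text
0.03288113782011702 22.7167
the job is handed in; nothing more can be done
None
```

I carried the cap to the fixture, slid it under the ball and onto the stop. I drew the fork straight back, laid it on its rest, and handed the job in at 22.7 s with the gripper clear. `sign_off` gives no verdict.

**Slide:** the bump under the ball and a steady drag of about 9.7 N were clear in the force reading. It then rose to about 14.3 N with the fork 1.8 mm past first contact. That puts the stop force at about 4.6 N from the force and about 7 N from the travel. These two disagree, but both lie between the 3 N needed and the 10 N limit.

**Last checks:**
- **Cap:** flat under the ball, top face at about 66 mm, centred on the rib within about 1 mm, with its centre near fixture x = -1.5 mm.
- **Fork:** back on its saddles within about 2 mm of its starting place, at the same height.
- **Other objects:** those the cameras could see looked unmoved.

**Not verified or not as planned:**
- The force on the stop after the fork left could not be measured. I infer it holds because the drag is larger than the spring force.
- The tool tilted to about 2.8° during the push and stayed tilted. The fork went down rolled by that much and sat level in the last side view.
- The top camera was blocked by the arm for most of the slide, so the stop was found by feel.

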